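Strip a run-out foil reel: draw its shaft and nest its cones loosely

ROBOT

A 7-joint arm with a two-finger parallel gripper is mounted at the origin on the work surface. World frame = base frame: x ahead of the robot, y to its left, z up, the work surface at z = 0. Lengths are in m, angles in rad, forces in N, time in s.
With the tool pointing down it reaches from about 0.425 to 0.925 m from the base axis. Payload 6.8 kg.
Tool frame: the origin (TCP) lies midway between the tips of the shut fingers; the grasp point (between the pads) lies 19 mm behind it; z points along the fingers, y is the direction in which the jaws open and shut (so a half turn about z gives the same grasp; the last joint's range is limited). The gripper opens to 85 mm and grips with 20 to 120 N. Pads are 22 mm wide; open, the fingers measure 114 mm over their backs; the gripper's body (76 mm by 85 mm) begins 54 mm behind the grasp point. The pads swing forward as they close: fully open they stand 13 mm farther back than shut.
Start: joints at [1.134, 0.477, 0.022, 1.555, -0.011, 1.109, -0.083], TCP at [0.218, -0.639, 0.231] pointing down, gripper open.
Joint ranges: [-2.96, 2.96], [-0.34, 2.1], [-1.41, 1.46], [0.24, 2.44], [-1.37, 4.51], [0.17, 1.92], [-2.96, 2.96]. Speed limits (rad/s): [2.39, 2.39, 3.14, 3.14, 3.14, 3.14, 3.14].

INTERFACE

Orientations are given as a unit quaternion [w, x, y, z].
In Python, from station import * gives the robot as it stands. The module is installed in compiled form; this text tells all that it offers.
- The arm moves only by the tool jog_arm, never from a script. Its arguments are lists of equal length, an entry for each row: "dp": the shift along the tool's x, y, z in units of 25 mm (1.0 is 25 mm), a list of three; "angular": the turn, a rotation vector about the tool's x, y, z in units of 5 degrees (1.0 is 5 degrees), a list of three; "claw": the finger opening in mm, from 0 to 85.4. A call has exactly 5 rows; each row is the pose to reach, as a shift and turn from the pose commanded when the call began, along the tool's axes at that moment; what a row does not reach only later rows make up. A row lasts 1/10 s, in which the tool goes at most 50 mm and 8.59 degrees, less where a joint would pass 70% of its speed; a pose out of reach is approached as far as the arm can. A call with a gripper value outside its range is refused whole. The fingers move at their own pace and stop on an object; "grip_force" is the grip in N (left out, the last holds). Time passes only in rows, so rows that repeat a pose let the fingers close, or fill a call up. It gives the time, the measured TCP pose, the force and the opening at its end, in the units of the state.
- get_obs(): the state, without advancing time (a new reading comes with each control period).
- read_camera(name): name is "scene" or "top" or "wrist"; returns a dict with "pixels" (400x640x3 uint8, blue, green, red), "camera_matrix" (3x3 intrinsics, pixels), "rvec" (rotation vector, rad) and "tvec" (3), from world to camera coordinates, as OpenCV has them. Camera axes: x right, y down, z forward; pixel columns grow to the right and rows downward; lengths in m; the calibration is good to about 2 mm. A picture is of the moment at which its call begins. There is no depth.
- hand_in(): hands the job in, once; it reports no verdict.
The state is a dict: "t": time; "q": joint angles; "joint_vel": joint speeds; "joint_torque": joint torques, N m; "eef_pos": TCP position; "tool_rot": TCP orientation; "contact_force": force on the tool from outside, world axes, zero at the start; "torque": the same for the moment, N m; "gripper_width": opening from 0.0 (shut) to 1.0 (fully open).
Only numpy, scipy, OpenCV 4.12 (cv2) and the standard library are available. Lean on these libraries where they do the work, as an engineer would, in place of code of your own. Each camera call takes 0.05 s, during which the arm holds its last target.

TASK

The foil reel in the stripping stand has run out: draw its steel shaft out of the empty core, regripping it as it comes because the fingers cannot pass the V rests, and leave it just clear of the core, lying across both rests. Nest the two loose reel cones over the cone parked on the leaning cone stand, one on top of the other: lower each until it lies loosely all the way down on the one below and let it go, neither dropping it nor pressing it on so that the tapers wedge. Leave the other things on the bench where they are.

Things in the scene. Friction and masses are not known exactly. Their poses are not given: they have to be found in the camera images.
- strip_stand: fixed stripping stand, white base 385 x 100 x 10 mm. Origin: on the table under the core's mouth; x is level, along the core's axis, out of the mouth, the way the shaft is drawn (to the robot's right); z up. An empty cardboard core (84 mm outside, 76 mm bore, x = -140 to 0 mm, axis 96 mm high) is strapped in two blue saddles, with two V rests in line.
- near_rest (a point): bottom of the V of the steel rest nearer the core, 40 mm from its mouth, 54 mm above the table. The rest is an upright plate 6 mm thick (along the shaft) with V arms 54 mm wide over all, up to 75 mm high: fingers cannot pass through it.
- far_rest (a point): bottom of the V of the other, equal rest (1 mm lower), 180 mm from the core's mouth
- shaft: steel shaft, 20 mm diameter, 280 mm long with domed ends, 0.26 to 0.44 kg. At the start it lies level in the bottom of the core and on the near rest, axis 68 mm above the table, 110 to 130 mm of it out of the mouth; it slides lightly. Origin: its middle, on its axis; x runs along it. When just clear and across both rests its middle is at x = 141 to 175 mm of the stand.
- parked_cone: dark grey plastic reel cone fixed on the steel cone stand (plate 150 x 130 mm), leaning 30 degrees from vertical, roughly towards the robot; same shape as cone_a. Origin: centre of its wide lower end, 64 mm above the table; z up its axis to the boss. Its boss and upper body stand free.
- cone_a: loose dark grey plastic reel cone, upright on the table: hollow taper, open below, 90 mm high, 86 mm across at the wide lower end, 67 mm at the closed upper end, wall 4.5 mm, top 5 mm; on it a straight round boss 46 mm across, 32 mm high, to grip. 0.13 to 0.24 kg. Origin: centre of the wide end; z up its axis. Over an equal cone it rests loosely with its origin 43 mm further along the axis.
- cone_b: the other loose reel cone, equal to cone_a, upright on the table. A cone passing over another has 5 mm of play all round at first, shrinking to none where it rests; the tapers (6 degrees a side) wedge when pressed together with more than about 25 N.
- foil_roll: bystander: upright roll of gold foil, 72 mm across, 110 mm high; origin at its underside
- foil_offcut: bystander: upright roll of silver foil, 60 mm across, 55 mm high; origin at its underside
- tape: bystander: roll of clear tape lying flat, 94 mm across, 24 mm high; origin at its underside
- cleaner: bystander: white bottle, 60 mm across, 150 mm high; origin at its underside
- die: bystander: brass stamping die on a steel plate 100 x 70 mm, 21 mm high; origin at its underside
- wrench: bystander: open-ended wrench, 160 mm long, lying flat
Mind the look-alikes: they are no part of the job. What is shaped like the cone_a but pink is not meant.

How it is judged:
By the outcome, as a careful person would: the job done as asked, in the order asked, and still so for the second after the job is handed in, with the robot touching nothing.
It also fails if it takes over 66 s, if anything falls off the work surface, if the arm or the gripper's body presses on something with over 40 N, if the wrist force passes 120 N, or if a joint passes its speed limit or range.

## Working session

There is one attempt and no reset: what is moved stays moved. The work goes in short steps, Python scripts to look and compute and a tool call to move; the robot and the scene stay as the last step left them, time stands still between calls to the robot, and variables do not carry over. Pictures are saved under pics/ and viewed, and the job is handed in when it is done.

Besides the shell and the picture viewer there is one more tool, called as name(argument=value, ...) on one line, values as JSON. jog_arm: Moves the arm, as the interface text tells. Its arguments: {"type":"object","properties":{"dp":{"type":"array","items":{"type":"array","items":{"type":"number"}}},"angular":{"type":"array","items":{"type":"array","items":{"type":"number"}}},"claw":{"type":"array","items":{"type":"number"}},"grip_force":{"type":"number"}},"required":["dp","angular","claw"]}

```bash
mkdir -p pics; ls
cat > h.py <<'E'
from station import *
import numpy as np, cv2
from scipy.spatial.transform import Rotation as R
def cam(n,save=None):
    c=read_camera(n)
    c={k:np.array(v) for k,v in c.items()}
    if save: cv2.imwrite('pics/'+save+'.png',c['pixels'].astype(np.uint8))
    return c
def ray(c,uv):
    Rm=cv2.Rodrigues(c['rvec'].astype(float))[0]; t=c['tvec'].reshape(3)
    d=Rm.T@np.linalg.inv(c['camera_matrix'])@np.array([uv[0],uv[1],1.]); return -Rm.T@t,d/np.linalg.norm(d)
def onz(c,uv,z):
    o,d=ray(c,uv); return o+d*(z-o[2])/d[2]
def proj(c,P):
    return cv2.projectPoints(np.array(P,float).reshape(-1,3),c['rvec'].astype(float),c['tvec'].astype(float),c['camera_matrix'].astype(float),None)[0].reshape(-1,2)
def two(c1,u1,c2,u2):
    o1,d1=ray(c1,u1);o2,d2=ray(c2,u2)
    s=np.linalg.lstsq(np.c_[d1,-d2],o2-o1,rcond=None)[0]
    a=o1+d1*s[0];b=o2+d2*s[1]; return (a+b)/2,np.linalg.norm(a-b)
def st():
    o=get_obs();q=np.array(o['tool_rot'])
    return np.array(o['eef_pos']),R.from_quat(q[[1,2,3,0]]),o
def load(n):
    d=np.load(n+'.npz'); return {k:d[k] for k in d}
E
python3 - <<'E'
from h import *
for n in ['scene','top','wrist']:
    c=cam(n,n+'0'); np.savez(n+'0.npz',**c)
    print(n,ray(c,(320,200)))
p,r,o=st();print(o); print(r.as_matrix())
E
```

```text
pics
scene (array([1.09269452, 0.47851424, 0.72949721]), array([-0.56247148, -0.48832721, -0.66720489]))
top (array([ 0.35436555, -0.02252724,  0.97876859]), array([ 1.72818913e-01,  9.44304902e-04, -9.84953162e-01]))
wrist (array([ 0.29433312, -0.61163953,  0.37369305]), array([-0.30649016, -0.09544042, -0.94707704]))
{'t': 0.15, 'q': array([ 1.13388169,  0.47761223,  0.02237532,  1.55621724, -0.01149758,
        1.10927703, -0.08313   ]), 'joint_vel': array([-0.00084455, -0.00323899, -0.00177334, -0.00086562,  0.00096384,
        0.00016816, -0.00101358]), 'joint_torque': array([ 2.91624376e-03, -5.96926975e+01,  1.61006916e+00, -2.81487769e+01,
        1.26146962e-02,  6.64821346e-03,  1.38593913e-05]), 'eef_pos': array([ 0.21780449, -0.63842085,  0.23055126]), 'tool_rot': array([-6.71907819e-04,  9.86518283e-01,  1.63649615e-01, -1.68162035e-04]), 'contact_force': array([0.39126314, 0.35982756, 0.31198141]), 'torque': array([0.03050785, 0.04003649, 0.02661706]), 'gripper_width': 1.0004572184926175}
[[ 9.46437550e-01  3.22886449e-01 -5.51704756e-04]
 [ 3.22886901e-01 -9.46436704e-01  1.27065939e-03]
 [-1.11874931e-04 -1.38073800e-03 -9.99999041e-01]]
```

View pics/scene0.png

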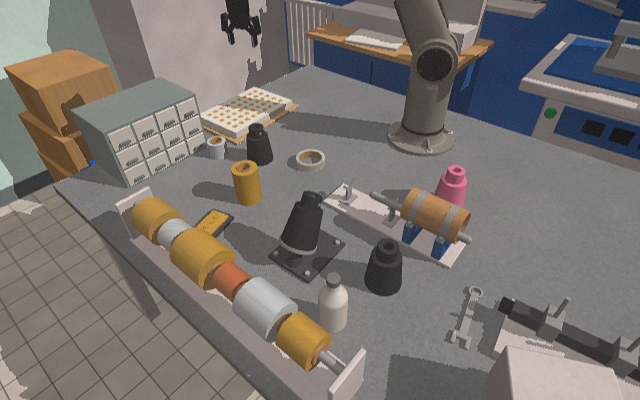

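View pics/top0.png

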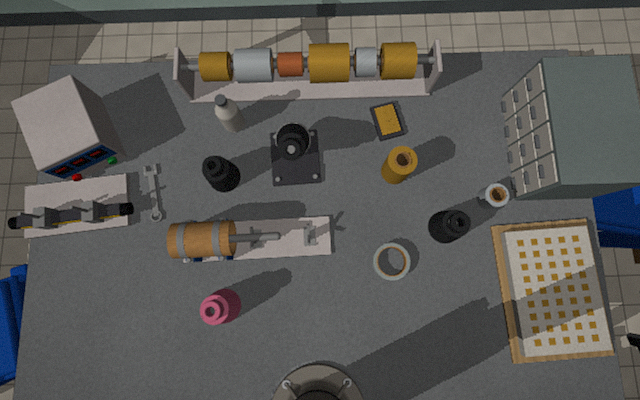

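View pics/wrist0.png

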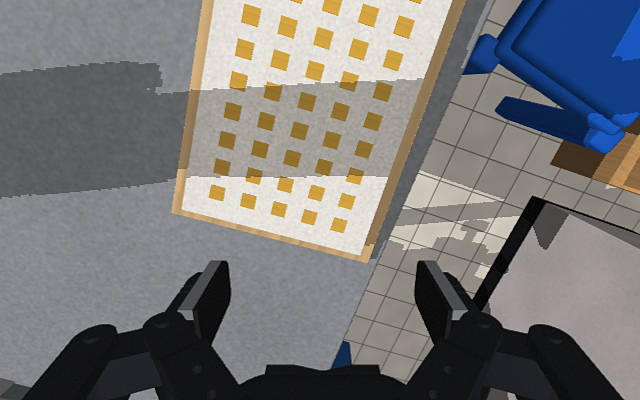

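Run:
```python
from h import *
t=load('top0');s=load('scene0')
im=t['pixels'].astype(np.uint8)
a=cv2.resize(im[110:280,150:350],None,fx=4,fy=4*0.85/1,interpolation=cv2.INTER_CUBIC)
a=cv2.resize(im[110:260,150:350],(800,600),interpolation=cv2.INTER_CUBIC);cv2.imwrite('pics/topA.png',a)
b=s['pixels'].astype(np.uint8)[160:310,260:460+20][:,:200]
cv2.imwrite('pics/scA.png',cv2.resize(b,(800,600),interpolation=cv2.INTER_CUBIC))
b=s['pixels'].astype(np.uint8)[100:250,200:400]
cv2.imwrite('pics/scB.png',cv2.resize(b,(800,600),interpolation=cv2.INTER_CUBIC))
b=im[130:280,370:570]
cv2.imwrite('pics/topB.png',cv2.resize(b,(800,600),interpolation=cv2.INTER_CUBIC))
```

```text
(no output)
```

View pics/topA.png

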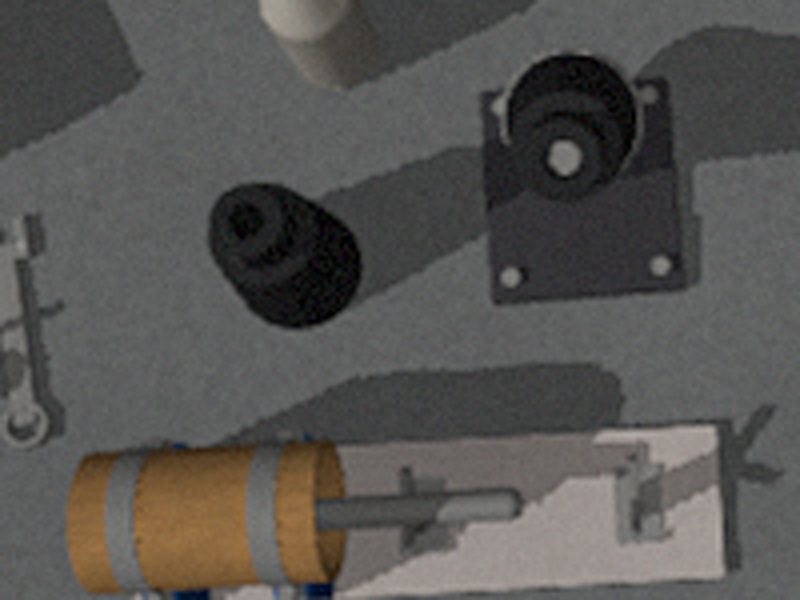

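View pics/scA.png

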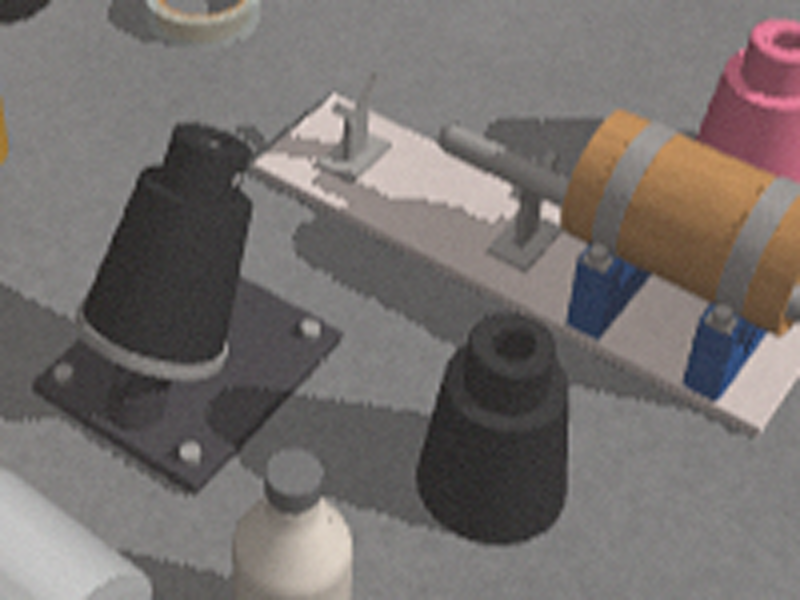

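View pics/topB.png

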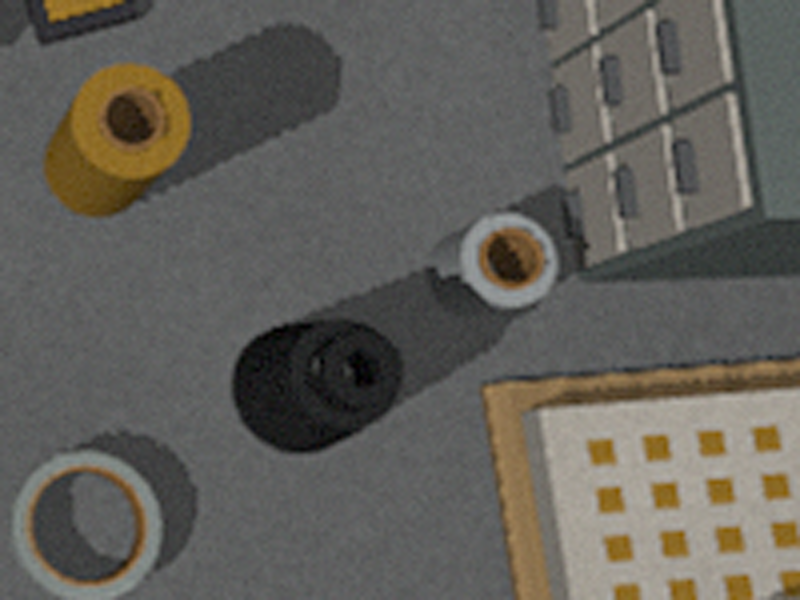

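View pics/scB.png

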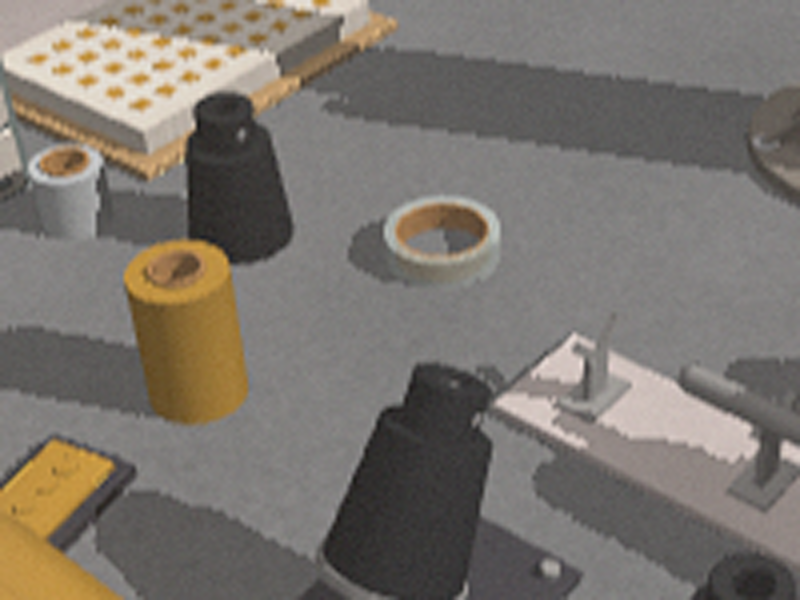

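Run:
```python
from h import *
np.set_printoptions(precision=4,suppress=True)
t=load('top0');s=load('scene0')
A=lambda x,y:(150+x/4-.375,110+y/4-.375)
B=lambda x,y:(370+x/4-.375,130+y/4-.375)
SA=lambda x,y:(260+x/4-.375,160+y/4-.375)
SB=lambda x,y:(200+x/4-.375,100+y/4-.375)
print('left',onz(t,A(242,222),.122),onz(s,SA(517,343),.122),two(t,A(242,222),s,SA(517,343)))
print('right',onz(t,B(352,369),.122),onz(s,SB(224,103),.122),two(t,B(352,369),s,SB(224,103)))
print('parked',two(t,A(565,158),s,SA(212,142)))
# plate corners z=.01
for q in [(718,425),(727,578)]: print('plate top',onz(t,A(*q),.01))
for q in [(335,95),(255,165),(758,432)]: print('plate scene',onz(s,SA(*q),.01))
print('tip',onz(t,A(522,503),.068),onz(s,SA(442,138),.068),two(t,A(522,503),s,SA(442,138)))
print('shaft at mouth',onz(t,A(345,515),.068), 'mid',onz(t,A(435,509),.068))
print('core top edge axis: mouth',onz(t,A(343,443),.096),onz(t,A(343,583),.096))
print('conestand bolts',[onz(t,A(*q),.01) for q in [(510,277),(660,265),(648,95)]])
print('conestand corner',[onz(t,A(*q),.008) for q in [(493,302),(686,290),(668,78),(483,93)]])
```

```text
left [0.5976 0.2389 0.122 ] [0.5978 0.2395 0.122 ] (array([0.5976, 0.2392, 0.1216]), np.float64(0.00035635353139081775))
right [ 0.4434 -0.3394  0.122 ] [ 0.442  -0.3467  0.122 ] (array([ 0.4445, -0.3402,  0.1249]), np.float64(0.004390081360236834))
parked (array([0.6164, 0.042 , 0.1665]), np.float64(0.001738276794921097))
plate top [ 0.4811 -0.0444  0.01  ]
plate top [ 0.3812 -0.0468  0.01  ]
plate scene [ 0.3846 -0.0422  0.01  ]
plate scene [ 0.4829 -0.0382  0.01  ]
plate scene [0.4751 0.3421 0.01  ]
tip [0.4289 0.0789 0.068 ] [0.4323 0.0824 0.068 ] (array([0.429 , 0.0798, 0.0643]), np.float64(0.0010497950122402592))
shaft at mouth [0.4249 0.1877 0.068 ] mid [0.4269 0.1324 0.068 ]
core top edge axis: mouth [0.4658 0.1829 0.096 ] [0.3827 0.182  0.096 ]
conestand bolts [array([0.5855, 0.0919, 0.01  ]), array([ 0.5906, -0.0091,  0.01  ]), array([ 0.7108, -0.0041,  0.01  ])]
conestand corner [array([0.5691, 0.1037, 0.008 ]), array([ 0.5733, -0.0261,  0.008 ]), array([ 0.7234, -0.0182,  0.008 ]), array([0.7166, 0.1095, 0.008 ])]
```

Run:
```python
from h import *
t=load('top0');s=load('scene0')
def crop(c,x,y,w,h,k,n):
    im=c['pixels'].astype(np.uint8)[y:y+h,x:x+w].astype(float)*1.6
    cv2.imwrite('pics/'+n+'.png',cv2.resize(np.clip(im,0,255).astype(np.uint8),None,fx=k,fy=k,interpolation=cv2.INTER_CUBIC))
crop(t,220,200,120,65,6.6,'st_t')
crop(s,310,170,160,100,5,'st_s')
crop(t,265,115,70,75,8,'pk_t')
crop(s,265,180,90,80,7,'pk_s')
crop(t,420,195,60,55,10,'rc_t')
crop(s,235,115,50,55,10,'rc_s')
```

```text
(no output)
```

View pics/st_t.png

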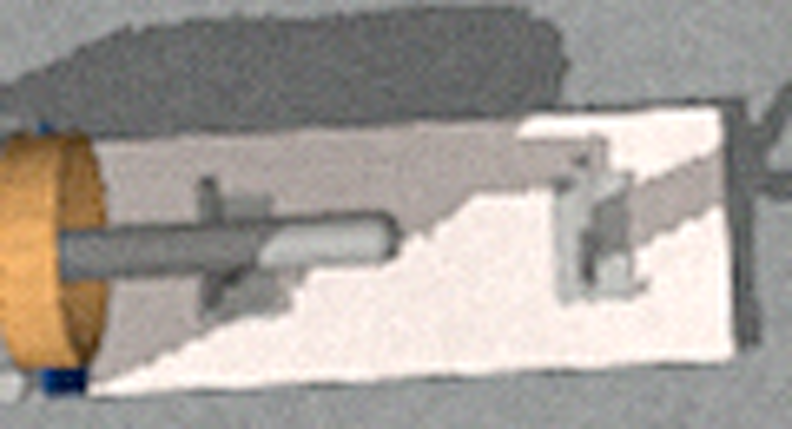

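View pics/st_s.png

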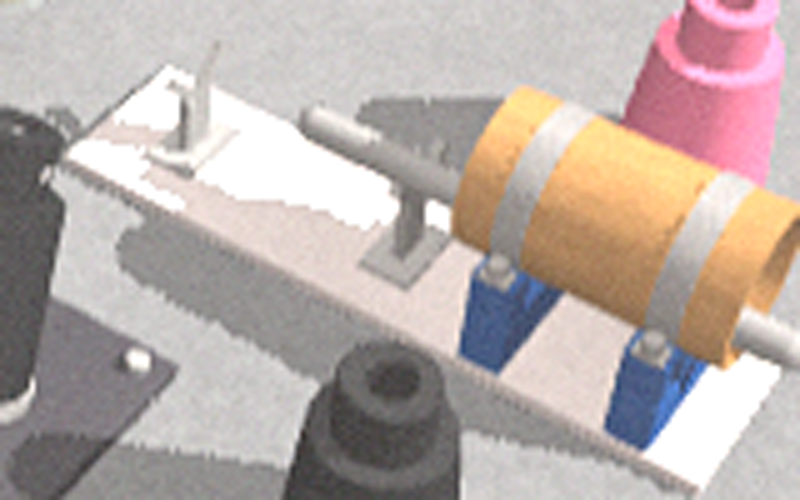

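View pics/pk_t.png

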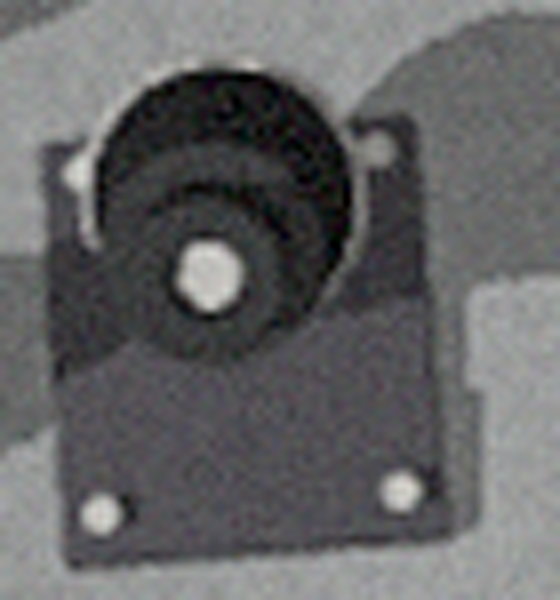

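View pics/pk_s.png

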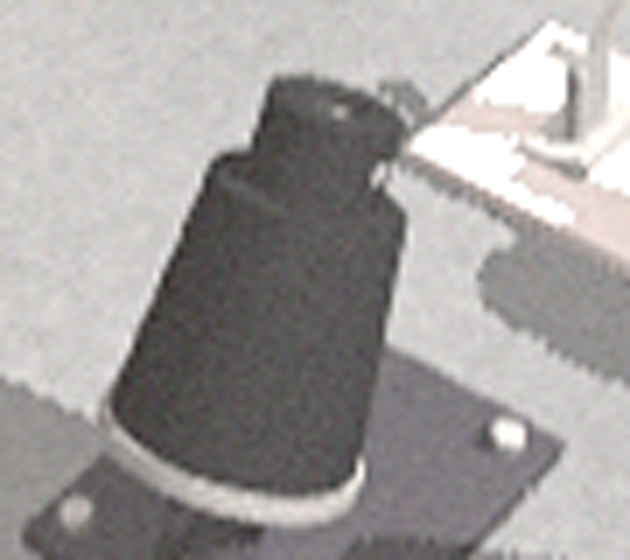

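View pics/rc_t.png

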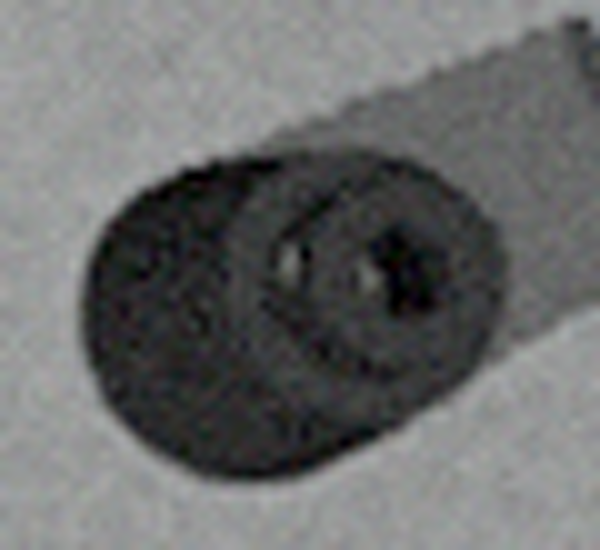

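View pics/rc_s.png

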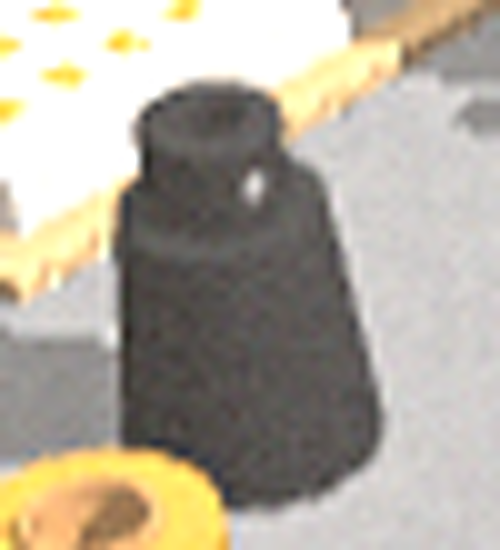

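Run:
```python
from h import *
np.set_printoptions(precision=4,suppress=True)
t=load('top0');s=load('scene0')
C=lambda x0,y0,k:(lambda x,y:(x0+(x+.5)/k-.5,y0+(y+.5)/k-.5))
T=C(220,200,6.6);S=C(310,170,5);PT=C(265,115,8);PS=C(265,180,7);RT=C(420,195,10);RS=C(235,115,10)
b,e=two(t,PT(209,274),s,PS(340,111));print('boss',b,e)
pts=np.array([PT(*p) for p in [(78,200),(92,247),(125,110),(190,62),(255,62),(371,190),(357,260),(325,312)]],np.float32)
el=cv2.fitEllipse(pts);print(el, proj(t,[[0.66,.05,.064]]))
for z in (.058,.064): print('ring c',onz(t,el[0],z))
pc=onz(t,el[0],.060)
print('right two',two(t,RT(405,270),s,RS(210,122)), onz(t,RT(405,270),.122),onz(s,RS(210,122),.122))
# base of right: top-view bottom circle leftmost (82,310), bottom (250,482)
print(onz(t,RT(82,310),0),onz(t,RT(250,482),0))
print('plate end',onz(t,T(722,107),.01),onz(t,T(735,356),.01),'long',onz(t,T(100,396),.01),onz(t,T(110,137),.01))
print('plate scn',[onz(s,S(*q),.01) for q in [(168,66),(62,160),(700,487),(778,368)]])
print('shaft edges',[onz(t,T(*q),.068) for q in [(110,228),(380,212),(110,278),(380,262),(402,238)]])
print('far V base, rest',[onz(t,T(*q),.075) for q in [(207,180),(207,315),(563,185),(597,140)]])
print('mouth corner',[onz(t,T(*q),.096) for q in [(82,133),(82,370)]],onz(t,T(107,250),.054),onz(t,T(58,250),.138))
```

```text
boss [0.6168 0.043  0.1664] 0.0031011046123523554
((292.9222717285156, 140.19174194335938), (35.816062927246094, 36.720672607421875), 26.842605590820312) [[290.5723 145.4505]]
ring c [0.6761 0.0441 0.058 ]
ring c [0.674  0.0437 0.064 ]
right two (array([ 0.4441, -0.346 ,  0.1185]), np.float64(0.0009032099786308366)) [ 0.444  -0.3451  0.122 ] [ 0.4477 -0.3407  0.122 ]
[ 0.4487 -0.3047  0.    ] [ 0.4022 -0.345   0.    ]
plate end [ 0.4814 -0.044   0.01  ] [ 0.3828 -0.0458  0.01  ] long [0.3747 0.2035 0.01  ] [0.4767 0.2007 0.01  ]
plate scn [array([ 0.3827, -0.0443,  0.01  ]), array([ 0.4877, -0.0393,  0.01  ]), array([0.4727, 0.3421, 0.01  ]), array([0.3787, 0.3386, 0.01  ])]
shaft edges [array([0.4353, 0.1869, 0.068 ]), array([0.4382, 0.0862, 0.068 ]), array([0.4167, 0.1867, 0.068 ]), array([0.4196, 0.0863, 0.068 ]), array([0.4283, 0.078 , 0.068 ])]
far V base, rest [array([0.4514, 0.1495, 0.075 ]), array([0.4016, 0.1493, 0.075 ]), array([0.4455, 0.0174, 0.075 ]), array([0.4619, 0.0043, 0.075 ])]
mouth corner [array([0.4676, 0.1911, 0.096 ]), array([0.3823, 0.19  , 0.096 ])] [0.4282 0.1912 0.054 ] [0.422  0.1886 0.138 ]
```

```bash
cat >> h.py <<'E'
def tool(z,y):
    z=np.array(z,float);z/=np.linalg.norm(z);y=np.array(y,float);y-=z*(y@z);y/=np.linalg.norm(y)
    return R.from_matrix(np.c_[np.cross(y,z),y,z])
def plan(wps,start=None,step=.045,ang=8.,nd=2):
    """wps: list of (pos,rot) ; prints calls of 5 rows"""
    p,r,_=st() if start is None else (*start,None)
    poses=[]
    cp,cr=p,r
    for w in wps:
        wp,wr=np.array(w[0],float),w[1]
        s=w[2] if len(w)>2 else step
        rv=(cr.inv()*wr).as_rotvec()
        n=max(1,int(np.ceil(max(np.linalg.norm(wp-cp)/s,np.degrees(np.linalg.norm(rv))/ang)-1e-6)))
        for i in range(1,n+1): poses.append((cp+(wp-cp)*i/n,cr*R.from_rotvec(rv*i/n)))
        cp,cr=wp,wr
    while len(poses)%5: poses.append(poses[-1])
    for k in range(0,len(poses),5):
        dp=[];an=[]
        for a,b in poses[k:k+5]:
            dp.append([round(float(v),nd)+0. for v in r.inv().apply(a-p)/.025]);an.append([round(float(v),nd)+0. for v in np.degrees((r.inv()*b).as_rotvec())/5])
        print('dp',dp,'\nang',an)
        # use rounded poses as the next start
        p,r=p+r.apply(np.array(dp[-1])*.025), r*R.from_rotvec(np.radians(np.array(an[-1])*5))
U=np.array([.029,-1,0]);U/=np.linalg.norm(U)
M0=np.array([.4255,.190,0.])
def stand(x,z): return M0+U*x+np.array([0,0,z])
RS=tool([0,0,-1],[1,.029,0])
E
python3 - <<'E'
from h import *
plan([([.40,-.30,.22],R.from_matrix(RS.as_matrix())*R.from_rotvec([0,0,np.radians(35)])),(stand(.07,.16),RS)],nd=1)
E
```

```text
dp [[1.3, -1.2, 0.0], [2.5, -2.3, 0.1], [3.8, -3.5, 0.1], [5.0, -4.6, 0.2], [6.3, -5.8, 0.2]] 
ang [[0.0, 0.0, -0.8], [0.0, 0.0, -1.7], [0.0, 0.0, -2.5], [0.0, 0.0, -3.4], [0.0, 0.0, -4.2]]
dp [[1.6, -0.7, 0.1], [3.1, -1.3, 0.1], [4.7, -1.9, 0.2], [6.3, -2.6, 0.2], [7.5, -3.8, 0.5]] 
ang [[0.0, 0.0, -0.8], [0.0, 0.0, -1.7], [0.0, 0.0, -2.5], [0.0, 0.0, -3.4], [0.0, 0.0, -4.1]]
dp [[1.5, -0.7, 0.2], [3.0, -1.5, 0.5], [4.5, -2.2, 0.7], [6.0, -2.9, 0.9], [7.5, -3.7, 1.2]] 
ang [[0.0, 0.0, -0.7], [0.0, 0.0, -1.4], [0.0, 0.0, -2.1], [0.0, 0.0, -2.8], [0.0, 0.0, -3.5]]
dp [[1.7, -0.2, 0.2], [3.4, -0.5, 0.5], [5.0, -0.7, 0.7], [6.7, -1.0, 1.0], [6.7, -1.0, 1.0]] 
ang [[0.0, 0.0, -0.7], [0.0, 0.0, -1.4], [0.0, 0.0, -2.1], [0.0, 0.0, -2.8], [0.0, 0.0, -2.8]]
```

jog_arm(dp=[[1.3,-1.2,0],[2.5,-2.3,0.1],[3.8,-3.5,0.1],[5.0,-4.6,0.2],[6.3,-5.8,0.2]], angular=[[0,0,-0.8],[0,0,-1.7],[0,0,-2.5],[0,0,-3.4],[0,0,-4.2]], claw=[85,85,85,85,85], grip_force=40)

```text
t: 0.65
eef_pos: [0.3203, -0.4493, 0.2259]
tool_rot: [-0.0, 0.94, 0.342, -0.0]
contact_force: [1.4, 0.3, 0.1]
gripper_width: 0.992
```

jog_arm(dp=[[1.6,-0.7,0.1],[3.1,-1.3,0.1],[4.7,-1.9,0.2],[6.3,-2.6,0.2],[7.5,-3.8,0.5]], angular=[[0,0,-0.8],[0,0,-1.7],[0,0,-2.5],[0,0,-3.4],[0,0,-4.1]], claw=[85,85,85,85,85])

```text
t: 1.15
eef_pos: [0.4059, -0.2562, 0.2146]
tool_rot: [0.001, 0.863, 0.504, 0.001]
contact_force: [0.7, 0.9, 0.3]
gripper_width: 0.997
```

jog_arm(dp=[[1.5,-0.7,0.2],[3.0,-1.5,0.5],[4.5,-2.2,0.7],[6.0,-2.9,0.9],[7.5,-3.7,1.2]], angular=[[0,0,-0.7],[0,0,-1.4],[0,0,-2.1],[0,0,-2.8],[0,0,-3.5]], claw=[85,85,85,85,85])

```text
t: 1.65
eef_pos: [0.4159, -0.0475, 0.1839]
tool_rot: [0.0, 0.777, 0.629, 0.0]
contact_force: [1.2, 1.2, -0.4]
gripper_width: 0.995
```

jog_arm(dp=[[1.7,-0.2,0.2],[3.4,-0.5,0.5],[5.0,-0.7,0.7],[6.7,-1.0,1.0],[6.7,-1.0,1.0]], angular=[[0,0,-0.7],[0,0,-1.4],[0,0,-2.1],[0,0,-2.8],[0,0,-2.8]], claw=[85,85,85,85,85])

```text
t: 2.15
eef_pos: [0.4261, 0.1261, 0.1587]
tool_rot: [-0.001, 0.692, 0.722, 0.001]
contact_force: [-0.4, 0.1, -0.6]
gripper_width: 0.992
```

Run:
```python
from h import *
np.set_printoptions(precision=4,suppress=True)
c=cam('wrist','w1');np.savez('w1.npz',**c)
p,r,o=st();print(o['t'],p,r.as_matrix(),o['q'],stand(.07,.16))
```

```text
2.2 [0.4261 0.1229 0.1586] [[-0.0378  0.9993 -0.0007]
 [ 0.9993  0.0378  0.0013]
 [ 0.0014 -0.0007 -1.    ]] [ 0.1654  0.2561 -0.6602  2.1244  0.2111  0.8245 -0.5855] [0.4275 0.12   0.16  ]
```

View pics/w1.png

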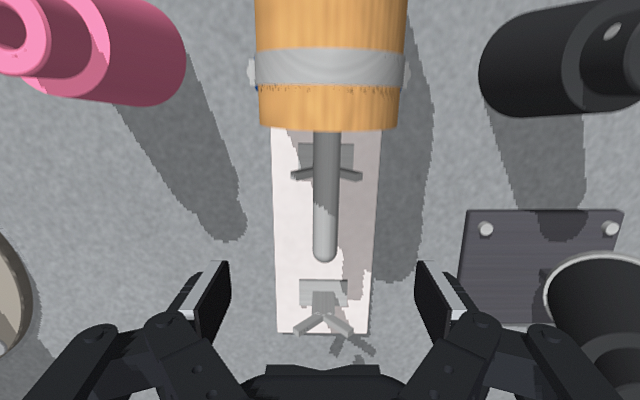

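Run:
```python
from h import *
np.set_printoptions(precision=4,suppress=True)
c=load('w1');im=c['pixels'].astype(np.uint8)
cv2.imwrite('pics/w1c.png',cv2.resize(im[110:340,250:400],(522,800)[::1] if 0 else (390,598),interpolation=cv2.INTER_CUBIC))
for q in [(314,140),(340,140),(313.5,250),(337,250),(325.5,262),(293,178),(362,178),(308,332),(339,332),(292,335)]: print(q,onz(c,q,.068),onz(c,q,.075))
print('mouth',onz(c,(328,131),.138),onz(c,(259,118),.096),onz(c,(403,118),.096))
```

```text
(314, 140) [0.4175 0.1746 0.068 ] [0.4177 0.1755 0.075 ]
(340, 140) [0.4363 0.1753 0.068 ] [0.4358 0.1763 0.075 ]
(313.5, 250) [0.4201 0.0865 0.068 ] [0.4202 0.0901 0.075 ]
(337, 250) [0.439  0.0872 0.068 ] [0.4385 0.0908 0.075 ]
(325.5, 262) [0.4303 0.076  0.068 ] [0.43   0.0799 0.075 ]
(293, 178) [0.4028 0.1457 0.068 ] [0.4034 0.1475 0.075 ]
(362, 178) [0.4544 0.1478 0.068 ] [0.4534 0.1496 0.075 ]
(308, 332) [0.4179 0.0057 0.068 ] [0.418  0.0117 0.075 ]
(339, 332) [0.4453 0.0068 0.068 ] [0.4446 0.0128 0.075 ]
(292, 335) [0.4038 0.0018 0.068 ] [0.4044 0.008  0.075 ]
mouth [0.4257 0.1892 0.138 ] [0.3835 0.1907 0.096 ] [0.4729 0.1944 0.096 ]
```

View pics/w1c.png

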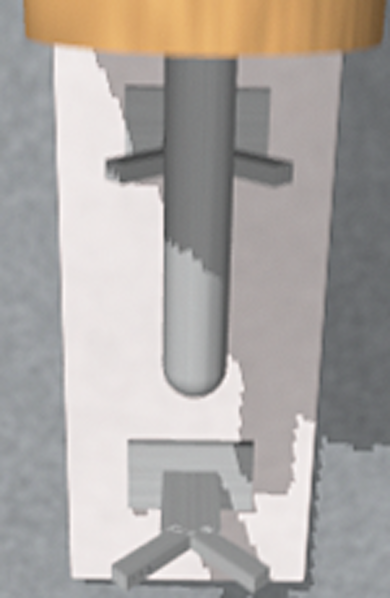

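```bash
sed -i 's/M0=.*/M0=np.array([.4264,.190,0.])/; s/U=np.array(\[.029/U=np.array([.031/; s/\[1,.029,0\]/[1,.031,0]/' h.py
python3 - <<'E'
from h import *
plan([(stand(.067,.08),RS),(stand(.067,.049),RS,.02)])
E
```

```text
dp [[0.0, 0.05, 1.57], [0.0, 0.1, 3.14], [0.0, 0.1, 3.76], [0.0, 0.1, 4.38], [0.0, 0.1, 4.38]] 
ang [[0.0, -0.01, 0.04], [-0.01, -0.02, 0.08], [-0.01, -0.02, 0.08], [-0.01, -0.02, 0.08], [-0.01, -0.02, 0.08]]
```

jog_arm(dp=[[0,0.05,1.3],[0,0.1,2.6],[0,0.1,3.6],[0,0.1,4.38],[0,0.1,4.38]], angular=[[0,0,0.04],[0,0,0.08],[0,0,0.08],[0,0,0.08],[0,0,0.08]], claw=[85,85,85,85,70])

```text
t: 2.7
eef_pos: [0.4274, 0.118, 0.0473]
tool_rot: [-0.001, 0.699, 0.715, -0.002]
contact_force: [-0.4, 0.1, 0.9]
gripper_width: 0.853
```

jog_arm(dp=[[0,0,0],[0,0,0],[0,0,0],[0,0,0],[0,0,0]], angular=[[0,0,0],[0,0,0],[0,0,0],[0,0,0],[0,0,0]], claw=[10,10,10,10,10])

```text
t: 3.2
eef_pos: [0.429, 0.1198, 0.0499]
tool_rot: [0.0, 0.698, 0.716, -0.0]
contact_force: [-3.2, -2.1, 7.0]
gripper_width: 0.22
```

Run:
```python
from h import *
np.set_printoptions(precision=4,suppress=True)
c=cam('wrist','w2')
p,r,o=st();print(o['t'],p,r.as_matrix(),o['gripper_width'],o['contact_force'],stand(.067,.049))
```

```text
3.25 [0.429  0.1198 0.0499] [[-0.0253  0.9997  0.0003]
 [ 0.9997  0.0253 -0.0008]
 [-0.0008  0.0003 -1.    ]] 0.21491951173650656 [-2.0957 -2.3594  6.7642] [0.4285 0.123  0.049 ]
```

View pics/w2.png

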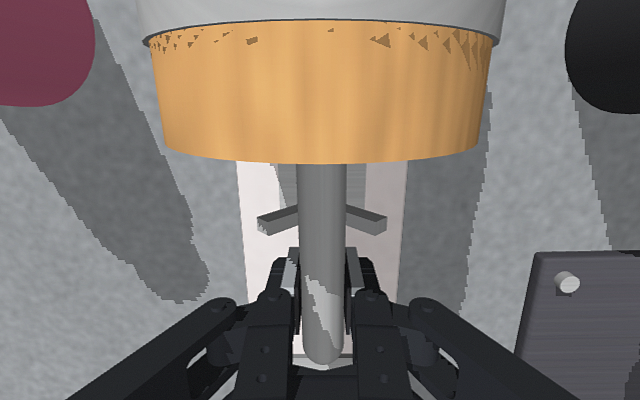

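jog_arm(dp=[[-0.4,0,-0.04],[-1.2,0,-0.04],[-2.0,0.01,-0.04],[-2.8,0.01,-0.04],[-3.4,0.02,-0.04]], angular=[[0,0,0],[0,0,0],[0,0,0],[0,0,0],[0,0,0]], claw=[10,10,10,10,10])

```text
t: 3.75
eef_pos: [0.4316, 0.0339, 0.0504]
tool_rot: [0.0, 0.698, 0.716, 0.0]
contact_force: [-0.3, 2.2, -1.0]
gripper_width: 0.221
```

Run:
```python
from h import *
np.set_printoptions(precision=4,suppress=True)
c=cam('wrist','w3');c=cam('top')
cv2.imwrite('pics/t3.png',cv2.resize(c['pixels'].astype(np.uint8)[190:270,150:350],None,fx=4,fy=4))
p,r,o=st();print(o['t'],p,r.as_matrix(),o['gripper_width'],o['contact_force'])
```

```text
3.85 [0.4313 0.0323 0.0502] [[-0.0214  0.9998 -0.0009]
 [ 0.9998  0.0214 -0.002 ]
 [-0.0019 -0.0009 -1.    ]] 0.22192635068501915 [-0.8606 -2.7566  0.0142]
```

View pics/w3.png

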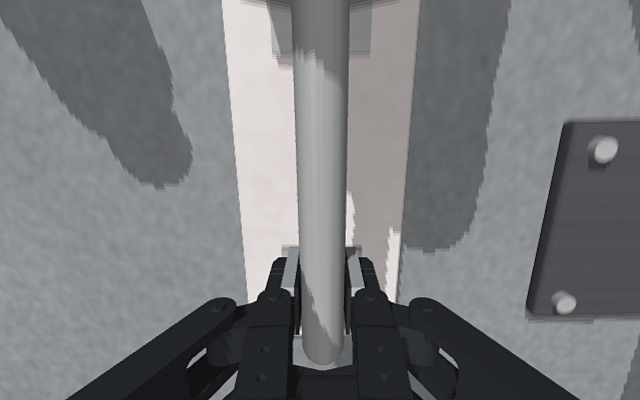

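View pics/t3.png

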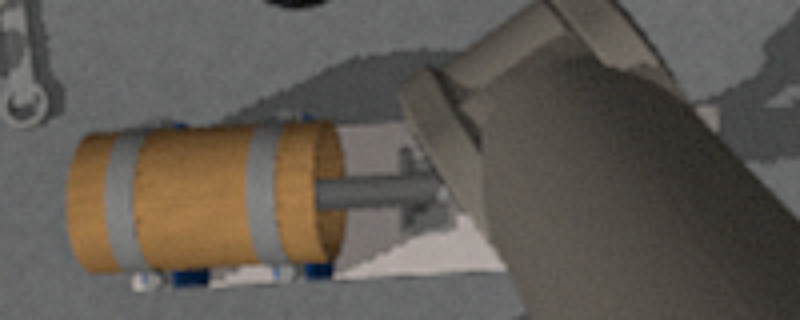

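jog_arm(dp=[[0,0,0],[0,0,0],[0,0,0],[0.8,0,0],[1.8,0,0]], angular=[[0,0,0],[0,0,0],[0,0,0],[0,0,-0.03],[0,0,-0.06]], claw=[60,60,60,60,60])

```text
t: 4.35
eef_pos: [0.4308, 0.0804, 0.0503]
tool_rot: [0.0, 0.697, 0.717, 0.0]
contact_force: [0.7, 0.1, -0.2]
gripper_width: 0.702
```

jog_arm(dp=[[1.0,0,0],[1.74,0,0],[1.74,0,0],[1.74,0,0],[1.74,0,0]], angular=[[0,0,0],[0,0,0],[0,0,0],[0,0,0],[0,0,0]], claw=[60,60,10,10,10])

```text
t: 4.85
eef_pos: [0.4288, 0.1229, 0.0502]
tool_rot: [-0.0, 0.697, 0.717, -0.001]
contact_force: [-4.0, 2.2, 3.6]
gripper_width: 0.22
```

Run:
```python
from h import *
np.set_printoptions(precision=4,suppress=True)
c=cam('wrist','w4');
p,r,o=st();print(o['t'],p,r.as_matrix(),o['gripper_width'],o['contact_force'])
```

```text
4.9 [0.4288 0.1229 0.0502] [[-0.0293  0.9996 -0.0009]
 [ 0.9996  0.0293 -0.0005]
 [-0.0005 -0.0009 -1.    ]] 0.22098592151992666 [-2.2614  1.116   2.4149]
```

View pics/w4.png

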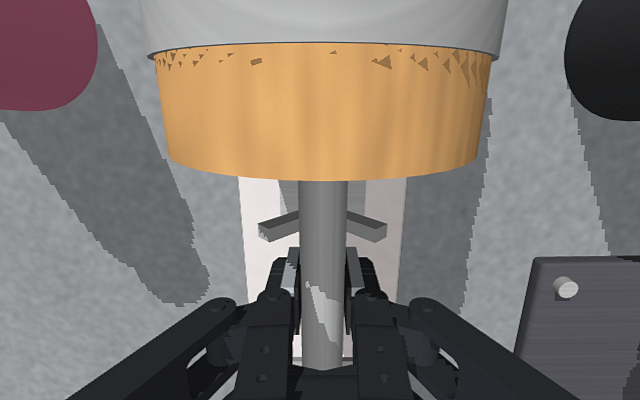

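jog_arm(dp=[[-0.5,0,0],[-1.3,0,0],[-2.2,0,0],[-3.0,0,0],[-3.6,0,0]], angular=[[0,0,0],[0,0,0],[0,0,0],[0,0,0],[0,0,0]], claw=[10,10,10,10,10])

```text
t: 5.4
eef_pos: [0.4312, 0.0311, 0.0499]
tool_rot: [-0.0, 0.697, 0.717, -0.001]
contact_force: [0.4, 0.9, -4.1]
gripper_width: 0.219
```

Run:
```python
from h import *
np.set_printoptions(precision=4,suppress=True)
c=cam('scene')
cv2.imwrite('pics/s5.png',cv2.resize(c['pixels'].astype(np.uint8)[130:260,310:480],None,fx=4,fy=4))
c=cam('wrist','w5')
p,r,o=st();print(o['t'],p,r.as_matrix(),o['gripper_width'],o['contact_force'])
```

```text
5.5 [0.4312 0.0301 0.0498] [[-0.0253  0.9997 -0.0017]
 [ 0.9997  0.0253 -0.0021]
 [-0.002  -0.0018 -1.    ]] 0.21888786464919321 [-0.5824  0.061  -2.0413]
```

View pics/s5.png

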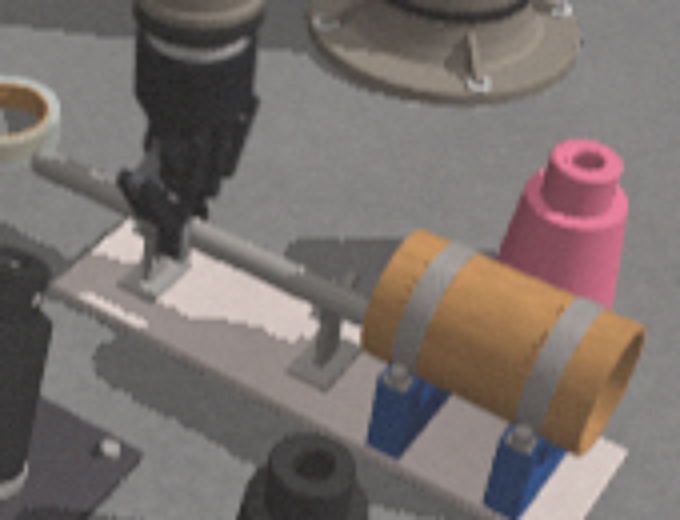

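View pics/w5.png

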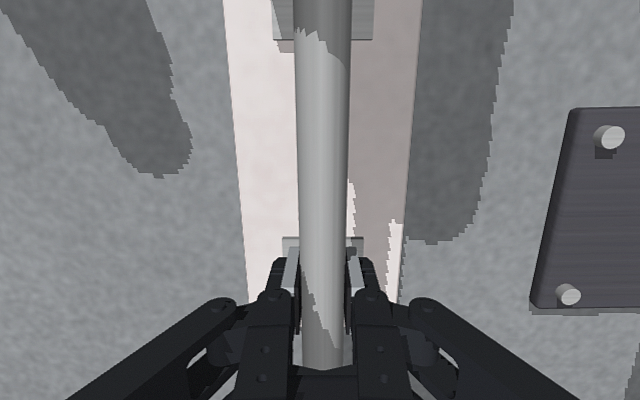

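```bash
cat >> h.py <<'E'
PB=np.array([.674,.0437,.064]); PSI=.042
def ax(): return np.array([-.5*np.cos(PSI),-.5*np.sin(PSI),np.cos(np.pi/6)])
def RN(): a=ax(); return tool(-a,[a[2]*np.cos(PSI),a[2]*np.sin(PSI),.5])
E
python3 - <<'E'
from h import *
c=load('scene0'); print(onz(c,(319.3,170.2),.068))
p,r,o=st()
plan([(p+[0,0,.1],r,.04),(p+[0,0,.15],r,.04),(PB+ax()*.25,RN())],nd=2)
E
```

```text
[ 0.43810982 -0.09039321  0.068     ]
dp [[0.0, 0.0, -1.33], [-0.01, 0.0, -2.67], [-0.01, -0.01, -4.0], [-0.01, -0.01, -5.0], [-0.01, -0.01, -6.0]] 
ang [[0.0, 0.0, 0.0], [0.0, 0.0, 0.0], [0.0, 0.0, 0.0], [0.0, 0.0, 0.0], [0.0, 0.0, 0.0]]
dp [[0.05, 1.18, -0.81], [0.1, 2.36, -1.62], [0.16, 3.54, -2.43], [0.21, 4.72, -3.24], [0.21, 4.72, -3.24]] 
ang [[-1.51, 0.02, -0.05], [-3.01, 0.04, -0.09], [-4.52, 0.05, -0.14], [-6.02, 0.07, -0.18], [-6.02, 0.07, -0.18]]
```

jog_arm(dp=[[0,0,0],[0,0,0],[0,0,0],[0,0,-0.5],[0,0,-1.5]], angular=[[0,0,0],[0,0,0],[0,0,0],[0,0,0],[0,0,0]], claw=[85,85,85,85,85])

```text
t: 6.0
eef_pos: [0.4308, 0.0342, 0.0877]
tool_rot: [-0.001, 0.696, 0.718, -0.001]
contact_force: [0.1, -0.9, 1.0]
gripper_width: 0.995
```

jog_arm(dp=[[0,0,-1.3],[0,0,-2.6],[0,0,-3.8],[0,0.5,-4.4],[0,1.3,-5.0]], angular=[[0,0,0],[0,0,0],[0,0,0],[-1.0,0,0],[-2.2,0,0]], claw=[85,85,85,85,85])

```text
t: 6.5
eef_pos: [0.4654, 0.0354, 0.2151]
tool_rot: [0.069, 0.693, 0.715, 0.071]
contact_force: [-0.1, 0.3, -0.7]
gripper_width: 0.995
```

Run:
```python
from h import *
np.set_printoptions(precision=4,suppress=True)
c=cam('scene','s6');np.savez('s6.npz',**c)
w=cam('wrist','w6');np.savez('w6.npz',**w)
cv2.imwrite('pics/s6.png',cv2.resize(c['pixels'].astype(np.uint8)[130:260,310:480],None,fx=4,fy=4,interpolation=cv2.INTER_CUBIC))
p,r,o=st();print(o['t'],p)
plan([(PB+ax()*.25,RN())],nd=2)
```

```text
6.6 [0.4652 0.0352 0.2154]
dp [[0.01, 1.27, -0.63], [0.01, 2.54, -1.26], [0.02, 3.8, -1.9], [0.02, 3.8, -1.9], [0.02, 3.8, -1.9]] 
ang [[-1.25, 0.02, -0.04], [-2.49, 0.04, -0.07], [-3.74, 0.06, -0.11], [-3.74, 0.06, -0.11], [-3.74, 0.06, -0.11]]
```

View pics/s6.png

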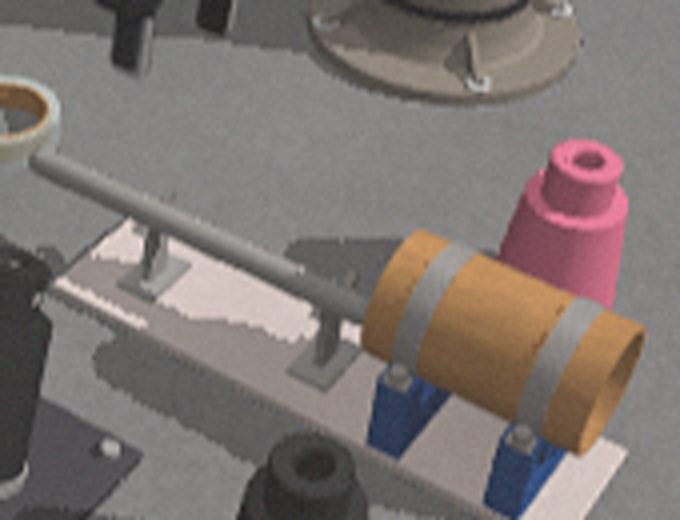

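View pics/w6.png

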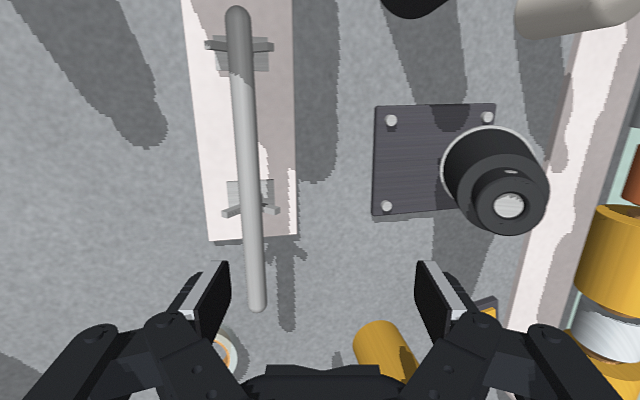

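Run:
```python
from h import *
np.set_printoptions(precision=4,suppress=True)
w=load('w6');c=load('s6')
a=onz(w,(237.5,7),.069);b=onz(w,(257,312),.068);print(a,b,np.linalg.norm(a-b))
print('rest arms',onz(w,(206,45),.075),onz(w,(273,47),.075),onz(w,(223,213),.074),onz(w,(279,209),.074))
print(proj(c,[a,b]),'scene tip',(310+38/4,130+158/4))
print(onz(w,(504,205),.168), proj(w,[PB,PB+ax()*.122]))
```

```text
[0.4267 0.1772 0.069 ] [ 0.4326 -0.1019  0.068 ] 0.27921572580161474
rest arms [0.4023 0.1486 0.075 ] [0.4528 0.1501 0.075 ] [0.4062 0.0117 0.074 ] [0.4561 0.0133 0.074 ]
[[402.252  208.1914]
 [317.4875 167.7843]] scene tip (319.5, 169.5)
[0.6114 0.0436 0.168 ] [[483.7865 170.4655]
 [506.9731 208.9192]]
```

jog_arm(dp=[[0,1.25,-0.65],[0,2.5,-1.3],[0.02,3.8,-1.9],[0.02,3.8,-1.9],[0.02,3.8,-1.9]], angular=[[-1.25,0,0],[-2.5,0,-0.05],[-3.74,0.06,-0.11],[-3.74,0.06,-0.11],[-3.74,0.06,-0.11]], claw=[85,85,85,85,85])

```text
t: 7.1
eef_pos: [0.5472, 0.0377, 0.2762]
tool_rot: [0.175, 0.67, 0.698, 0.183]
contact_force: [-1.0, -0.7, -0.4]
gripper_width: 0.993
```

Run:
```python
from h import *
np.set_printoptions(precision=4,suppress=True)
w=cam('wrist','w7');np.savez('w7.npz',**w)
p,r,o=st();print(o['t'],p,PB+ax()*.25,r.as_matrix()[:,2],ax(),o['q'])
```

```text
7.15 [0.5471 0.0376 0.276 ] [0.5491 0.0385 0.2805] [ 0.4901  0.0213 -0.8714] [-0.4996 -0.021   0.866 ] [ 0.432   0.0292 -0.6683  2.149   0.2417  0.4759 -0.3781]
```

View pics/w7.png

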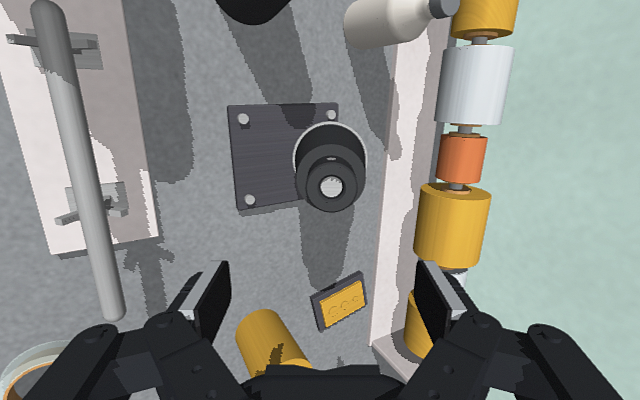

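Run:
```python
from h import *
w=load('w7');im=w['pixels'].astype(float)[110:220,220:380]*1.7
cv2.imwrite('pics/w7c.png',cv2.resize(np.clip(im,0,255).astype(np.uint8),None,fx=5,fy=5,interpolation=cv2.INTER_CUBIC))
w=load('w6');im=w['pixels'].astype(float)[115:245,430:560]*1.7
cv2.imwrite('pics/w6c.png',cv2.resize(np.clip(im,0,255).astype(np.uint8),(585,585),interpolation=cv2.INTER_CUBIC))
```

```text
(no output)
```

View pics/w7c.png

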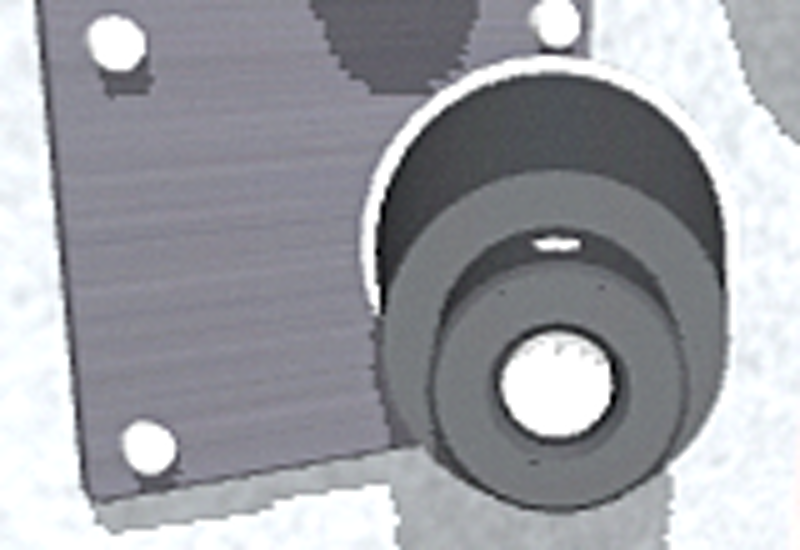

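View pics/w6c.png

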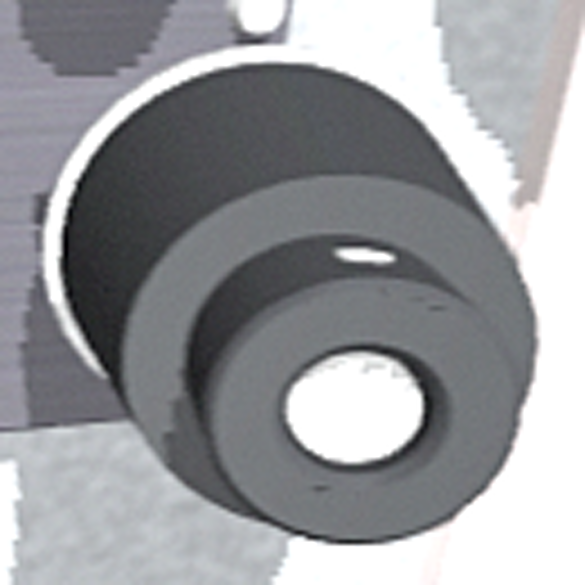

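Run:
```python
from h import *
np.set_printoptions(precision=4,suppress=True)
w6=load('w6');w7=load('w7');t=load('top0');s=load('scene0')
C7=lambda x,y:(220+(x+.5)/5-.5,110+(y+.5)/5-.5)
C6=lambda x,y:(430+(x+.5)/4.5-.5,115+(y+.5)/4.5-.5)
b7=C7(560,387);b6=C6(364,411);bt=(265+209.5/8-.5,115+274.5/8-.5)
print('67',two(w7,b7,w6,b6)); print('7t',two(w7,b7,t,bt))
zt=.064+.122*np.cos(np.pi/6)
for n,c,q in [('7',w7,b7),('6',w6,b6),('t',t,bt),('s',s,(265+340/7,180+113/7))]: print(n,onz(c,q,zt))
print('shoulder7',onz(w7,C7(555,343),.064+.09*.866))
# wide dark end ellipse: fit
e=cv2.fitEllipse(np.array([C7(*q) for q in [(375,300),(381,210),(420,135),(480,90),(550,72),(620,85),(680,130),(718,195),(727,250)]],np.float32));print(e)
print('wide7',onz(w7,e[0],.064))
e6=cv2.fitEllipse(np.array([C6(*q) for q in [(65,240),(80,175),(125,110),(190,72),(270,60),(350,85),(410,130),(65,250),(85,330),(115,375)]],np.float32));print(e6,onz(w6,e6[0],.064))
for q in [(95,500)]: print('corner',onz(w7,C7(*q),.008))
print(onz(w7,C7(118,43),.012),onz(w7,C7(150,447),.012),onz(w7,C7(557,22),.012))
```

```text
67 (array([0.6174, 0.0425, 0.1677]), np.float64(9.869799403959775e-05))
7t (array([0.618 , 0.0419, 0.1663]), np.float64(0.00048594555546765527))
7 [0.6162 0.0431 0.1697]
6 [0.6155 0.0433 0.1697]
t [0.6167 0.0415 0.1697]
s [0.62   0.0492 0.1697]
shoulder7 [0.6317 0.0432 0.1419]
((329.57122802734375, 161.98228454589844), (70.78944396972656, 76.16160583496094), 10.605728149414062)
wide7 [0.6768 0.042  0.064 ]
((487.9131774902344, 170.76632690429688), (84.58570098876953, 88.38943481445312), 117.23609924316406) [0.6791 0.0433 0.064 ]
corner [ 0.5767 -0.0241  0.008 ]
[0.586  0.0908 0.012 ] [ 0.5904 -0.0103  0.012 ] [0.7073 0.0966 0.012 ]
```

```bash
sed -i 's/^PB=.*/PB=np.array([.6768,.0432,.064]); PSI=.025/' h.py
cat >> h.py <<'E'
def RD(az): return tool([0,0,-1],[np.cos(az),np.sin(az),0])
E
python3 - <<'E'
from h import *
p,r,o=st();print(p)
plan([([.5976,.239,.20],RD(.2))],nd=2)
E
```

```text
[0.54711299 0.03762536 0.27597659]
dp [[1.59, 0.11, 0.76], [3.18, 0.22, 1.52], [4.78, 0.33, 2.29], [6.37, 0.44, 3.05], [7.96, 0.55, 3.81]] 
ang [[1.17, 0.09, -0.36], [2.35, 0.18, -0.71], [3.52, 0.27, -1.07], [4.69, 0.36, -1.43], [5.86, 0.45, -1.79]]
```

jog_arm(dp=[[1.6,0.1,0.8],[3.2,0.2,1.5],[4.8,0.35,2.3],[6.4,0.45,3.0],[7.96,0.55,3.8]], angular=[[1.17,0.09,-0.36],[2.35,0.18,-0.71],[3.52,0.27,-1.07],[4.69,0.36,-1.43],[5.86,0.45,-1.79]], claw=[85,85,85,75,75])

```text
t: 7.65
eef_pos: [0.5987, 0.2402, 0.2008]
tool_rot: [-0.0, 0.632, 0.775, -0.001]
contact_force: [1.1, 0.3, 0.9]
gripper_width: 0.879
```

jog_arm(dp=[[0,0,0],[0,0,0],[0,0,0],[0,0,0],[0,0,0]], angular=[[0,0,0],[0,0,0],[0,0,0],[0,0,0],[0,0,0]], claw=[75,75,75,75,75])

```text
t: 8.15
eef_pos: [0.5994, 0.2377, 0.2038]
tool_rot: [0.004, 0.633, 0.774, 0.002]
contact_force: [-0.1, 0.1, 0.4]
gripper_width: 0.876
```

Run:
```python
from h import *
np.set_printoptions(precision=4,suppress=True)
w=cam('wrist','w8');np.savez('w8.npz',**w)
p,r,o=st();print(o['t'],p,r.as_matrix(),RD(.2).as_matrix())
print(proj(w,[[.5976,.239,.122],[.5976,.239,.0]]))
plan([([.5976,.239,.12],RD(.2)),([.5976,.239,.089],RD(.2),.016)])
```

```text
8.2 [0.5995 0.2378 0.2037] [[-0.1979  0.9802  0.0085]
 [ 0.9802  0.1979 -0.0006]
 [-0.0022  0.0082 -1.    ]] [[-0.1987  0.9801  0.    ]
 [ 0.9801  0.1987  0.    ]
 [ 0.      0.     -1.    ]]
[[319.9079 205.263 ]
 [319.7011 167.6465]]
dp [[0.03, -0.05, 1.67], [0.07, -0.09, 3.35], [0.07, -0.1, 3.97], [0.07, -0.1, 4.59], [0.07, -0.1, 4.59]] 
ang [[0.05, 0.01, 0.0], [0.09, 0.03, -0.01], [0.09, 0.03, -0.01], [0.09, 0.03, -0.01], [0.09, 0.03, -0.01]]
```

View pics/w8.png

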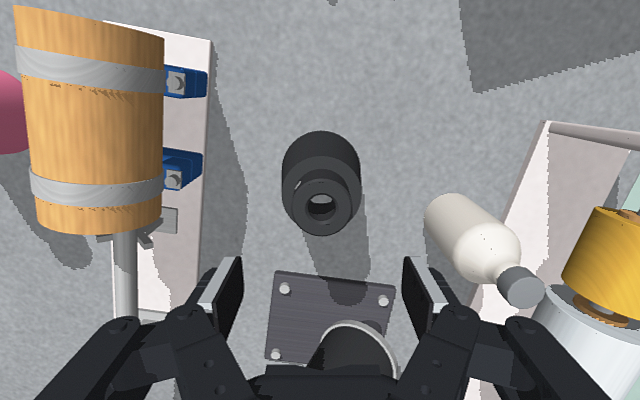

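jog_arm(dp=[[0.02,-0.05,1.5],[0.05,-0.08,3.0],[0.06,-0.08,3.9],[0.06,-0.08,4.55],[0.06,-0.08,4.55]], angular=[[0.05,0,0],[0.09,0.03,0],[0.09,0.03,0],[0.09,0.03,0],[0.09,0.03,0]], claw=[75,75,75,75,65], grip_force=30)

```text
t: 8.7
eef_pos: [0.5969, 0.2389, 0.0869]
tool_rot: [-0.002, 0.633, 0.774, -0.002]
contact_force: [0.2, -0.6, -0.7]
gripper_width: 0.761
```

jog_arm(dp=[[0,0,0],[0,0,0],[0,0,0],[0,0,0],[0,0,0]], angular=[[0,0,0],[0,0,0],[0,0,0],[0,0,0],[0,0,0]], claw=[36,36,36,36,36])

```text
t: 9.2
eef_pos: [0.599, 0.2408, 0.0902]
tool_rot: [-0.0, 0.633, 0.774, 0.001]
contact_force: [0.6, -0.3, 7.2]
gripper_width: 0.526
```

Run:
```python
from h import *
np.set_printoptions(precision=4,suppress=True)
w=cam('wrist','w9');s=cam('scene')
cv2.imwrite('pics/s9.png',cv2.resize(s['pixels'].astype(np.uint8)[200:310,340:460],None,fx=5,fy=5,interpolation=cv2.INTER_CUBIC))
p,r,o=st();print(o['t'],p,r.as_matrix(),o['gripper_width'],o['contact_force'])
```

```text
9.3 [0.5991 0.2408 0.0902] [[-0.1988  0.98    0.0007]
 [ 0.98    0.1988  0.0023]
 [ 0.0021  0.0011 -1.    ]] 0.5292072745939514 [ 0.9714 -0.3182  7.1087]
```

View pics/w9.png

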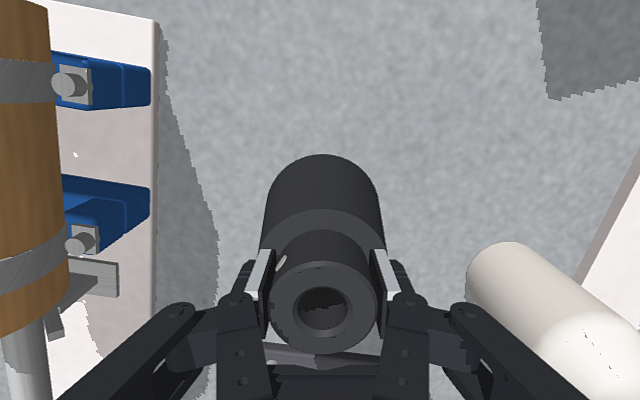

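View pics/s9.png

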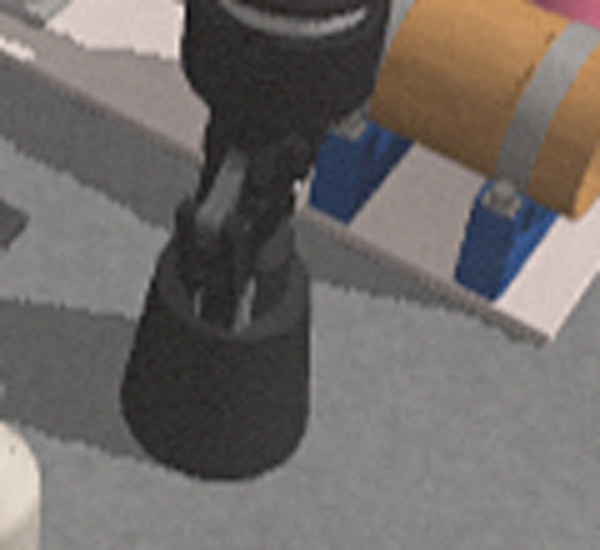

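Run:
```python
from h import *
p,r,o=st()
plan([(p+[0,0,.15],r,.035),(PB+ax()*.28,RN(),.04)],nd=2,ang=7)
```

```text
dp [[0.0, 0.0, -1.2], [0.01, 0.0, -2.4], [0.01, 0.0, -3.6], [0.01, 0.01, -4.8], [0.01, 0.01, -6.0]] 
ang [[0.0, 0.0, 0.0], [0.0, 0.0, 0.0], [0.0, 0.0, 0.0], [0.0, 0.0, 0.0], [0.0, 0.0, 0.0]]
dp [[-1.23, -0.68, -0.45], [-2.46, -1.35, -0.89], [-3.69, -2.02, -1.34], [-4.92, -2.69, -1.78], [-6.15, -3.37, -2.23]] 
ang [[-1.0, -0.09, 0.33], [-1.99, -0.18, 0.65], [-2.99, -0.28, 0.98], [-3.98, -0.37, 1.3], [-4.98, -0.46, 1.63]]
dp [[-1.32, -0.25, -0.59], [-1.32, -0.25, -0.59], [-1.32, -0.25, -0.59], [-1.32, -0.25, -0.59], [-1.32, -0.25, -0.59]] 
ang [[-0.99, -0.09, 0.32], [-0.99, -0.09, 0.32], [-0.99, -0.09, 0.32], [-0.99, -0.09, 0.32], [-0.99, -0.09, 0.32]]
```

jog_arm(dp=[[0,0,-0.2],[0,0,-0.8],[0,0,-2.2],[0,0,-4.0],[0,0,-6.0]], angular=[[0,0,0],[0,0,0],[0,0,0],[0,0,0],[0,0,0]], claw=[36,36,36,36,36], grip_force=50)

```text
t: 9.8
eef_pos: [0.597, 0.2394, 0.2396]
tool_rot: [-0.002, 0.633, 0.774, -0.001]
contact_force: [1.0, 0.1, -2.2]
gripper_width: 0.521
```

jog_arm(dp=[[-1.23,-0.68,-0.45],[-2.46,-1.35,-0.89],[-3.69,-2.02,-1.34],[-4.92,-2.69,-1.78],[-6.15,-3.37,-2.23]], angular=[[-1.0,-0.09,0.33],[-1.99,-0.18,0.65],[-2.99,-0.28,0.98],[-3.98,-0.37,1.3],[-4.98,-0.46,1.63]], claw=[36,36,36,36,36])

```text
t: 10.3
eef_pos: [0.5452, 0.0712, 0.2949]
tool_rot: [0.152, 0.671, 0.709, 0.154]
contact_force: [0.3, -0.6, -2.2]
gripper_width: 0.524
```

jog_arm(dp=[[-0.8,-0.15,-0.4],[-1.32,-0.25,-0.6],[-1.32,-0.25,-0.6],[-1.32,-0.25,-0.6],[-1.32,-0.25,-0.6]], angular=[[-0.6,-0.06,0.2],[-0.99,-0.09,0.32],[-0.99,-0.09,0.32],[-0.99,-0.09,0.32],[-0.99,-0.09,0.32]], claw=[36,36,36,36,36])

```text
t: 10.8
eef_pos: [0.5364, 0.0402, 0.3055]
tool_rot: [0.18, 0.674, 0.693, 0.184]
contact_force: [0.3, 0.3, -2.3]
gripper_width: 0.52
```

Run:
```python
from h import *
np.set_printoptions(precision=4,suppress=True)
w=cam('wrist','w10');np.savez('w10.npz',**w);s=cam('scene');np.savez('s10.npz',**s)
cv2.imwrite('pics/s10.png',cv2.resize(s['pixels'].astype(np.uint8)[130:280,250:400],None,fx=4,fy=4,interpolation=cv2.INTER_CUBIC))
p,r,o=st();print(o['t'],p,PB+ax()*.28,r.as_matrix(),RN().as_matrix(),o['gripper_width'],o['contact_force'],o['q'])
z=r.as_matrix()[:,2]
print(proj(w,[p-z*.032]),'boss top expected')
```

```text
10.9 [0.5365 0.0402 0.3052] [0.5368 0.0397 0.3065] [[-0.0276  0.8676  0.4965]
 [ 0.9996  0.0242  0.0133]
 [-0.0005  0.4967 -0.8679]] [[-0.025   0.8658  0.4998]
 [ 0.9997  0.0216  0.0125]
 [ 0.      0.5    -0.866 ]] 0.526799607968387 [-0.6278  0.3121 -1.4877] [ 0.5037 -0.0341 -0.7268  2.1298  0.1527  0.5319 -0.3127]
[[322.6273 302.4698]] boss top expected
```

View pics/w10.png

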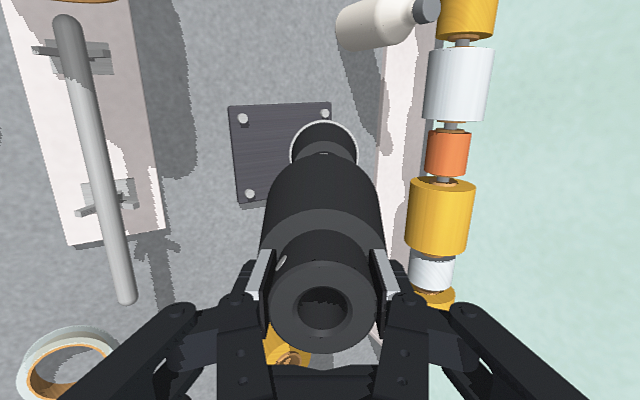

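View pics/s10.png

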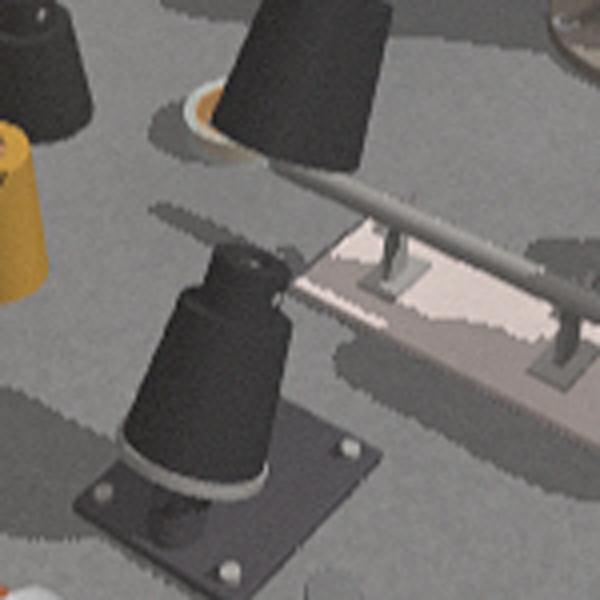

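Run:
```python
from h import *
plan([(PB+ax()*.19,RN(),.025)],nd=2)
```

```text
dp [[-0.01, 0.01, 0.89], [-0.01, 0.02, 1.78], [-0.02, 0.04, 2.67], [-0.02, 0.05, 3.56], [-0.02, 0.05, 3.56]] 
ang [[-0.01, 0.0, 0.01], [-0.02, 0.0, 0.01], [-0.03, -0.01, 0.02], [-0.04, -0.01, 0.03], [-0.04, -0.01, 0.03]]
```

jog_arm(dp=[[-0.01,0.01,0.9],[-0.01,0.02,1.8],[-0.02,0.04,2.7],[-0.02,0.05,3.4],[-0.02,0.05,3.55]], angular=[[-0.01,0,0],[-0.02,0,0],[-0.04,0,0.03],[-0.04,0,0.03],[-0.04,0,0.03]], claw=[36,36,36,36,36])

```text
t: 11.4
eef_pos: [0.5813, 0.0403, 0.2265]
tool_rot: [0.179, 0.675, 0.692, 0.184]
contact_force: [-0.7, 0.0, -1.5]
gripper_width: 0.524
```

```bash
cat >> h.py <<'E'
def rep():
    p,r,o=st();f=np.array(o['contact_force']);d=p-PB;a=ax();x,y,z=r.as_matrix().T
    print('t',o['t'],'s',round(d@a*1e3,1),'off x,y mm',(np.array([d@RN().as_matrix()[:,0],d@RN().as_matrix()[:,1]])*1e3).round(1),'F tool',np.round([f@x,f@y,f@z],1),'M',np.round(r.inv().apply(o['torque']),2),'w',round(o['gripper_width'],3),'rot',np.degrees((RN().inv()*r).as_rotvec()).round(2))
E
python3 - <<'E'
from h import *
rep()
w=cam('wrist','w11');s=cam('scene');np.savez('s11.npz',**s)
cv2.imwrite('pics/s11.png',cv2.resize(s['pixels'].astype(np.uint8)[130:280,250:400],None,fx=4,fy=4,interpolation=cv2.INTER_CUBIC))
rep()
plan([(PB+ax()*.16,RN(),.01)],nd=2)
E
```

```text
t 11.4 s 188.5 off x,y mm [-0.5 -1.5] F tool [ 0.1 -1.4  1. ] M [0.76 0.05 0.03] w 0.524 rot [0.21 0.06 0.07]
t 11.5 s 189.9 off x,y mm [-0.5 -0.6] F tool [ 0.  -0.5  1.8] M [ 0.79  0.03 -0.01] w 0.525 rot [0.08 0.04 0.05]
dp [[0.01, 0.01, 0.4], [0.01, 0.02, 0.8], [0.02, 0.03, 1.2], [0.02, 0.03, 1.2], [0.02, 0.03, 1.2]] 
ang [[-0.01, 0.0, 0.0], [-0.01, 0.0, -0.01], [-0.02, -0.01, -0.01], [-0.02, -0.01, -0.01], [-0.02, -0.01, -0.01]]
```

View pics/w11.png

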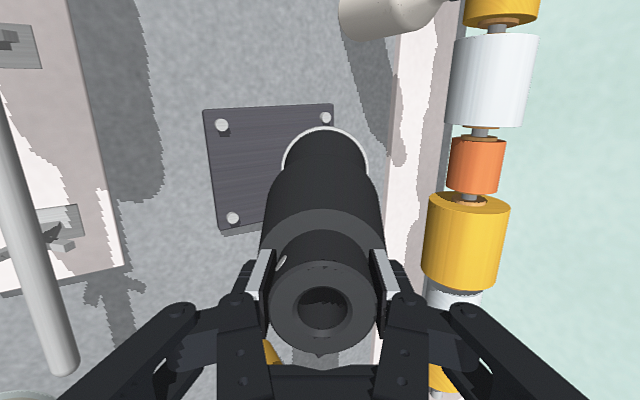

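View pics/s11.png

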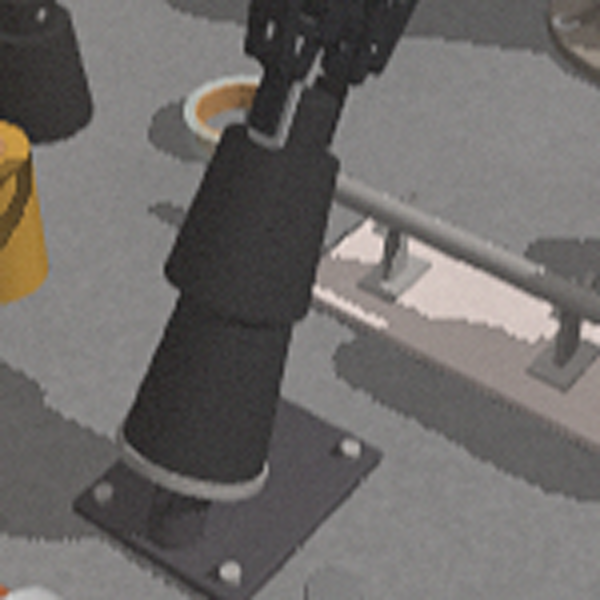

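jog_arm(dp=[[0.01,0.01,0.4],[0.01,0.02,0.8],[0.02,0.03,1.2],[0.02,0.03,1.2],[0.02,0.03,1.2]], angular=[[0,0,0],[0,0,0],[0,0,0],[0,0,0],[0,0,0]], claw=[36,36,36,36,36])

```text
t: 12.0
eef_pos: [0.5971, 0.0421, 0.2042]
tool_rot: [0.181, 0.674, 0.691, 0.186]
contact_force: [0.0, 4.3, -4.5]
gripper_width: 0.521
```

Run:
```python
from h import *
rep()
```

```text
t 12.0 s 161.2 off x,y mm [0.8 1. ] F tool [ 4.3 -2.1  4. ] M [ 0.98  1.29 -0.  ] w 0.521 rot [-0.08  0.08  0.01]
```

jog_arm(dp=[[0.04,-0.02,0],[0.06,-0.02,0],[0.06,-0.02,0],[0.06,-0.02,0],[0.06,-0.02,0]], angular=[[0,0,0],[0,0,0],[0,0,0],[0,0,0],[0,0,0]], claw=[36,36,36,36,36])

```text
t: 12.5
eef_pos: [0.597, 0.042, 0.2037]
tool_rot: [0.181, 0.675, 0.691, 0.186]
contact_force: [-0.8, 4.2, -0.2]
gripper_width: 0.524
```

Run:
```python
from h import *
rep()
w=cam('wrist','w12');np.savez('w12.npz',**w);im=w['pixels'].astype(float)[90:360,220:420]*2.2
cv2.imwrite('pics/w12c.png',cv2.resize(np.clip(im,0,255).astype(np.uint8),(440,594)))
s=cam('scene')
cv2.imwrite('pics/s12.png',cv2.resize(np.clip(s['pixels'].astype(float)[150:270,260:360]*1.8,0,255).astype(np.uint8),(500,600),interpolation=cv2.INTER_CUBIC))
rep()
```

```text
t 12.5 s 160.9 off x,y mm [0.8 0.7] F tool [ 4.3 -0.7 -0.2] M [0.5  1.09 0.06] w 0.524 rot [-0.09 -0.03  0.09]
t 12.6 s 160.7 off x,y mm [0.8 0.5] F tool [ 3.3  0.6 -0.2] M [0.43 1.14 0.09] w 0.524 rot [-0.07 -0.03  0.09]
```

View pics/w12c.png

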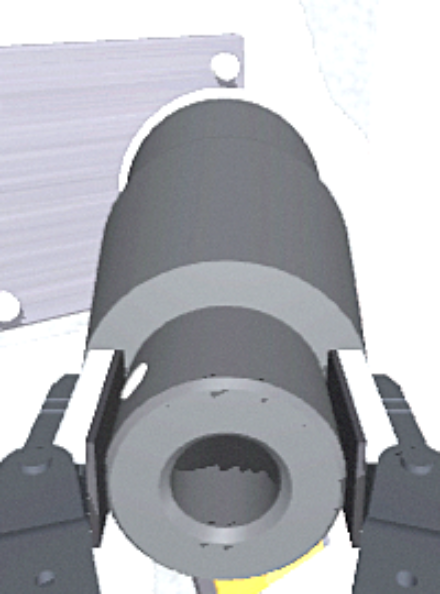

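View pics/s12.png

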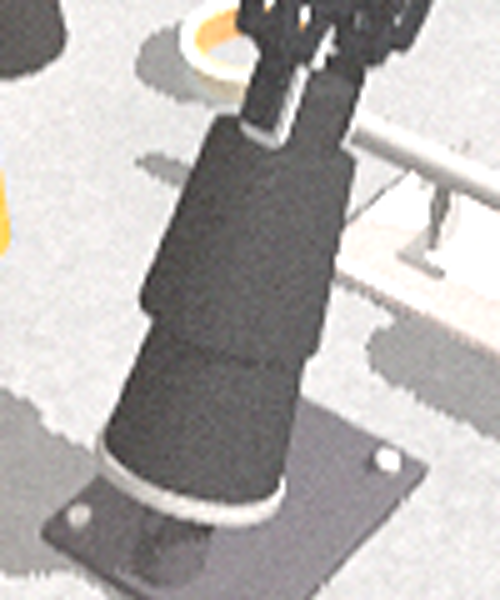

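jog_arm(dp=[[0.03,-0.02,0],[0.06,-0.02,0],[0.06,-0.02,0],[0.06,-0.02,0],[0.06,-0.02,0]], angular=[[0,0,0],[0,0,0],[0,0,0],[0,0,0],[0,0,0]], claw=[36,36,36,36,36])

```text
t: 13.1
eef_pos: [0.596, 0.0429, 0.2027]
tool_rot: [0.181, 0.675, 0.691, 0.185]
contact_force: [0.7, 1.3, -0.5]
gripper_width: 0.528
```

Run:
```python
from h import *
rep()
```

```text
t 13.1 s 160.5 off x,y mm [ 1.7 -0.6] F tool [1.3 0.4 0.8] M [0.38 0.42 0.03] w 0.528 rot [ 0.   -0.08  0.1 ]
```

jog_arm(dp=[[0.02,0.02,0.1],[0.02,0.03,0.2],[0.02,0.03,0.3],[0.02,0.03,0.4],[0.02,0.03,0.4]], angular=[[0,0,0],[0,0,0],[0,0,0],[0,0,0],[0,0,0]], claw=[36,36,36,36,36])

```text
t: 13.6
eef_pos: [0.6016, 0.0442, 0.1939]
tool_rot: [0.181, 0.675, 0.691, 0.185]
contact_force: [0.3, 2.2, -3.1]
gripper_width: 0.524
```

Run:
```python
from h import *
rep()
```

```text
t 13.6 s 150.1 off x,y mm [ 2.9 -0.2] F tool [ 2.2 -1.2  2.8] M [ 0.68  0.59 -0.03] w 0.524 rot [ 0.03 -0.02  0.07]
```

jog_arm(dp=[[0.02,0,0.06],[0.04,0,0.14],[0.04,0,0.22],[0.04,0,0.3],[0.04,0,0.3]], angular=[[0,0,0],[0,0,0],[0,0,0],[0,0,0],[0,0,0]], claw=[36,36,36,36,36])

```text
t: 14.1
eef_pos: [0.6055, 0.0453, 0.1878]
tool_rot: [0.181, 0.675, 0.691, 0.185]
contact_force: [0.0, 2.1, -2.4]
gripper_width: 0.528
```

Run:
```python
from h import *
rep()
```

```text
t 14.1 s 142.8 off x,y mm [3.8 0.2] F tool [ 2.1 -1.1  2.1] M [0.78 0.53 0.04] w 0.528 rot [-0.01 -0.02  0.08]
```

jog_arm(dp=[[0.02,0,0.04],[0.04,0,0.08],[0.04,0,0.12],[0.04,0,0.16],[0.04,0,0.16]], angular=[[0,0,0],[0,0,0],[0,0,0],[0,0,0],[0,0,0]], claw=[36,36,36,36,36])

```text
t: 14.6
eef_pos: [0.6075, 0.0461, 0.1844]
tool_rot: [0.181, 0.675, 0.691, 0.185]
contact_force: [-0.0, 1.1, -3.2]
gripper_width: 0.523
```

Run:
```python
from h import *
rep()
```

```text
t 14.6 s 138.9 off x,y mm [4.6 0.2] F tool [ 1.1 -1.6  2.8] M [0.8  0.31 0.04] w 0.523 rot [-0.01 -0.04  0.09]
```

jog_arm(dp=[[0.01,0,0.03],[0.02,0,0.06],[0.02,0,0.1],[0.02,0,0.1],[0.02,0,0.1]], angular=[[0,0,0],[0,0,0],[0,0,0],[0,0,0],[0,0,0]], claw=[36,36,36,36,36])

```text
t: 15.1
eef_pos: [0.6086, 0.0466, 0.1823]
tool_rot: [0.181, 0.675, 0.691, 0.185]
contact_force: [0.4, 0.4, -1.9]
gripper_width: 0.521
```

Run:
```python
from h import *
rep()
```

```text
t 15.1 s 136.5 off x,y mm [5.2 0.2] F tool [ 0.4 -0.6  1.9] M [0.78 0.2  0.  ] w 0.521 rot [-0.01 -0.04  0.08]
```

jog_arm(dp=[[0,0,0.03],[0,0,0.06],[0,0,0.06],[0,0,0.06],[0,0,0.06]], angular=[[0,0,0],[0,0,0],[0,0,0],[0,0,0],[0,0,0]], claw=[36,36,36,36,36])

```text
t: 15.6
eef_pos: [0.6093, 0.0467, 0.181]
tool_rot: [0.181, 0.675, 0.691, 0.185]
contact_force: [-0.5, 0.5, -3.0]
gripper_width: 0.521
```

Run:
```python
from h import *
rep()
```

```text
t 15.6 s 135.0 off x,y mm [5.2 0.2] F tool [ 0.5 -1.9  2.4] M [0.92 0.25 0.01] w 0.521 rot [-0.01 -0.04  0.08]
```

jog_arm(dp=[[0,0,0.03],[0,0,0.06],[0,0,0.06],[0,0,0.06],[0,0,0.06]], angular=[[0,0,0],[0,0,0],[0,0,0],[0,0,0],[0,0,0]], claw=[36,36,36,36,36])

```text
t: 16.1
eef_pos: [0.6101, 0.0465, 0.1798]
tool_rot: [0.181, 0.675, 0.691, 0.185]
contact_force: [-2.4, -0.1, 1.0]
gripper_width: 0.523
```

Run:
```python
from h import *
rep()
```

```text
t 16.1 s 133.6 off x,y mm [5.  0.2] F tool [-0.1 -1.6 -2.1] M [1.16 0.11 0.02] w 0.523 rot [-0.01 -0.06  0.09]
```

jog_arm(dp=[[0,0,0.01],[0,0,0.02],[0,0,0.02],[0,0,0.02],[0,0,0.02]], angular=[[0,0,0],[0,0,0],[0,0,0],[0,0,0],[0,0,0]], claw=[36,36,36,36,36])

```text
t: 16.6
eef_pos: [0.6102, 0.0465, 0.1796]
tool_rot: [0.181, 0.675, 0.691, 0.185]
contact_force: [-6.1, -0.4, 5.1]
gripper_width: 0.526
```

Run:
```python
from h import *
rep()
```

```text
t 16.6 s 133.3 off x,y mm [4.9 0.2] F tool [-0.2 -2.7 -7.5] M [1.49 0.07 0.03] w 0.526 rot [-0.02 -0.08  0.09]
```

jog_arm(dp=[[0,0,-0.02],[0,0,-0.02],[0,0,-0.02],[0,0,-0.02],[0,0,-0.02]], angular=[[0,0,0],[0,0,0],[0,0,0],[0,0,0],[0,0,0]], claw=[36,36,62,62,62])

```text
t: 17.1
eef_pos: [0.6107, 0.0468, 0.1803]
tool_rot: [0.181, 0.675, 0.691, 0.186]
contact_force: [0.3, 0.8, -0.2]
gripper_width: 0.724
```

Run:
```python
from h import *
rep()
w=cam('wrist','w13');np.savez('w13.npz',**w);im=w['pixels'].astype(float)[90:390,180:460]*2
cv2.imwrite('pics/w13c.png',cv2.resize(np.clip(im,0,255).astype(np.uint8),(560,600)))
rep()
```

```text
t 17.1 s 133.7 off x,y mm [5.3 1. ] F tool [0.8 0.1 0.3] M [0.6  0.02 0.02] w 0.724 rot [-0.08 -0.03  0.09]
t 17.15 s 133.6 off x,y mm [5.3 0.8] F tool [ 0.4 -0.2 -0.1] M [ 0.54 -0.02 -0.02] w 0.727 rot [-0.06 -0.03  0.09]
```

View pics/w13c.png

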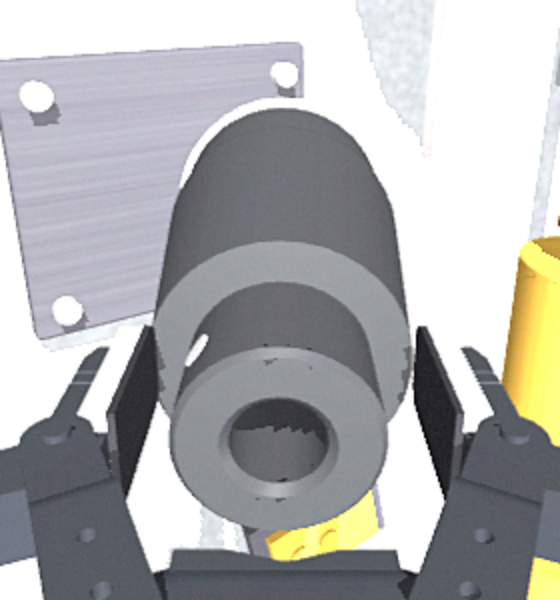

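Run:
```python
from h import *
np.set_printoptions(precision=4,suppress=True)
w=load('w13');a=ax()
o,d=ray(w,(319.5,308.5)); P=PB+a*(.043+.122)
h=o+d*((P-o)@a)/(d@a); X=RN().as_matrix()
print('boss top',h,'off x,y',((h-PB)@X)*1e3)
w=load('w10');p=np.array([.5365,.0402,.3052]);z=np.array([.4965,.0133,-.8679])
o,d=ray(w,(323,304));q=p-z*.032;h=o+d*((q-o)@z)/(d@z);print('held off',(h-q)*1e3)
```

```text
boss top [0.5939 0.0431 0.2067] off x,y [   2.0071   -0.4774 -165.    ]
held off [ 0.1799 -0.7634  0.0912]
```

jog_arm(dp=[[0,0,-0.3],[0,0,-0.9],[0,0,-1.8],[0,0,-2.8],[0,0,-4.0]], angular=[[0,0,0],[0,0,0],[0,0,0],[0,0,0],[0,0,0]], claw=[66,70,70,70,70])

```text
t: 17.65
eef_pos: [0.5595, 0.0457, 0.2666]
tool_rot: [0.18, 0.675, 0.691, 0.185]
contact_force: [-0.7, -0.7, 0.6]
gripper_width: 0.817
```

Run:
```python
from h import *
rep()
w=cam('wrist','w14');np.savez('w14.npz',**w)
s=cam('scene');np.savez('s14.npz',**s)
cv2.imwrite('pics/s14.png',cv2.resize(np.clip(s['pixels'].astype(float)[150:270,260:360]*1.8,0,255).astype(np.uint8),(500,600),interpolation=cv2.INTER_CUBIC))
```

```text
t 17.65 s 234.0 off x,y mm [ 5.4 -0.2] F tool [-0.7 -0.3 -0.9] M [ 0.51 -0.04 -0.02] w 0.817 rot [ 0.05 -0.    0.07]
```

View pics/w14.png

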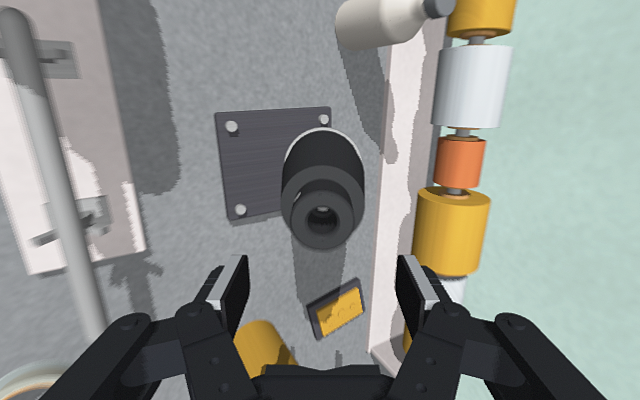

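View pics/s14.png

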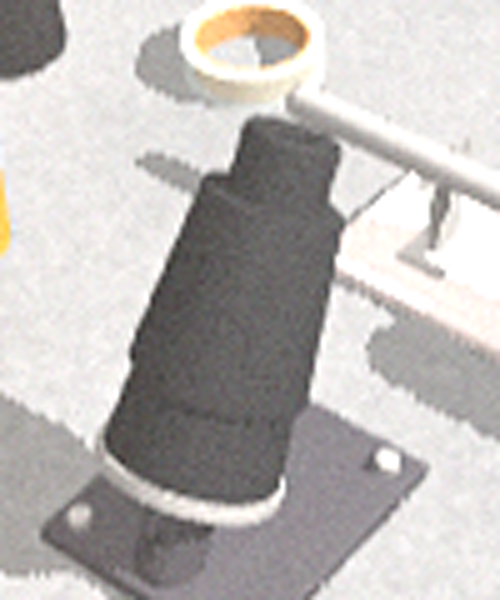

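Run:
```python
from h import *
np.set_printoptions(precision=4,suppress=True)
w=load('w14');w3=load('w13');s=load('s14');a=ax();X=RN().as_matrix()
im=w['pixels'].astype(float)[120:260,260:400]*2
cv2.imwrite('pics/w14c.png',cv2.resize(np.clip(im,0,255).astype(np.uint8),(560,560),interpolation=cv2.INTER_CUBIC))
P,e=two(w,(322.5,219.5),w3,(319.5,308.5));print(P,e,((P-PB)@X)*1e3)
P,e=two(w,(322.5,219.5),s,(260+291/5,150+135/5));print(P,e,((P-PB)@X)*1e3)
```

```text
[0.5956 0.0407 0.2039] 0.00023439765697604536 [  -0.4328   -0.392  -161.8031]
[0.5947 0.0417 0.2055] 0.0006036691847785914 [   0.592    -0.3984 -163.5966]
```

View pics/w14c.png

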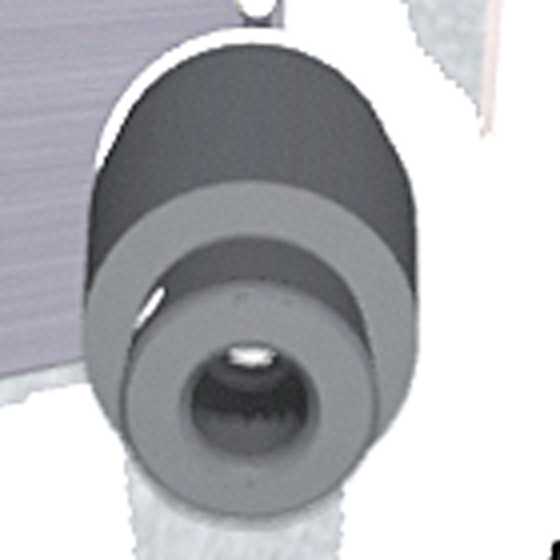

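Run:
```python
from h import *
p,r,o=st();print(p)
plan([([.50,-.15,.24],RD(-.25)),([.4445,-.343,.20],RD(-.5))],nd=2)
```

```text
[0.56081418 0.04604204 0.27001369]
dp [[-1.56, -0.57, -0.06], [-3.11, -1.15, -0.11], [-4.67, -1.72, -0.17], [-6.23, -2.29, -0.22], [-7.78, -2.87, -0.28]] 
ang [[1.21, -0.16, 0.61], [2.41, -0.33, 1.22], [3.62, -0.49, 1.84], [4.83, -0.66, 2.45], [6.03, -0.82, 3.06]]
dp [[-1.61, -0.05, 0.32], [-3.21, -0.09, 0.64], [-4.82, -0.14, 0.96], [-6.42, -0.19, 1.28], [-8.03, -0.24, 1.6]] 
ang [[0.0, 0.0, 0.57], [0.0, 0.0, 1.15], [0.0, 0.0, 1.72], [0.0, 0.0, 2.29], [0.0, 0.0, 2.87]]
```

jog_arm(dp=[[-1.56,-0.57,-0.06],[-3.1,-1.15,-0.1],[-4.67,-1.7,-0.17],[-6.2,-2.3,-0.2],[-7.8,-2.87,-0.28]], angular=[[1.21,-0.16,0.61],[2.41,-0.33,1.22],[3.62,-0.49,1.84],[4.83,-0.66,2.45],[6.03,-0.82,3.06]], claw=[75,75,75,75,75])

```text
t: 18.25
eef_pos: [0.4988, -0.1527, 0.2362]
tool_rot: [-0.003, 0.79, 0.613, -0.004]
contact_force: [0.7, 0.5, 0.2]
gripper_width: 0.878
```

jog_arm(dp=[[-1.6,-0.05,0.3],[-3.2,-0.1,0.6],[-4.8,-0.15,1.0],[-6.4,-0.2,1.3],[-8.03,-0.25,1.6]], angular=[[0,0,0.57],[0,0,1.15],[0,0,1.72],[0,0,2.29],[0,0,2.87]], claw=[75,75,75,75,75])

```text
t: 18.75
eef_pos: [0.4424, -0.3458, 0.1955]
tool_rot: [-0.002, 0.861, 0.509, -0.003]
contact_force: [0.4, 0.0, 1.5]
gripper_width: 0.88
```

jog_arm(dp=[[0,0,0],[0,0,0],[0,0,0],[0,0,0],[0,0,0]], angular=[[0,0,0],[0,0,0],[0,0,0],[0,0,0],[0,0,0]], claw=[75,75,75,75,75])

```text
t: 19.25
eef_pos: [0.4438, -0.3429, 0.1969]
tool_rot: [-0.002, 0.86, 0.511, -0.002]
contact_force: [0.7, 0.5, -0.6]
gripper_width: 0.879
```

Run:
```python
from h import *
np.set_printoptions(precision=4,suppress=True)
w=cam('wrist','w15');np.savez('w15.npz',**w)
p,r,o=st();print(o['t'],p,r.as_matrix(),RD(-.5).as_matrix()[:,1],proj(w,[[.4445,-.343,.122]]))
```

```text
19.3 [ 0.4437 -0.3431  0.1969] [[ 0.4782  0.8782 -0.0052]
 [ 0.8782 -0.4782  0.0005]
 [-0.0021 -0.0048 -1.    ]] [ 0.8776 -0.4794  0.    ] [[324.8398 209.7646]]
```

View pics/w15.png

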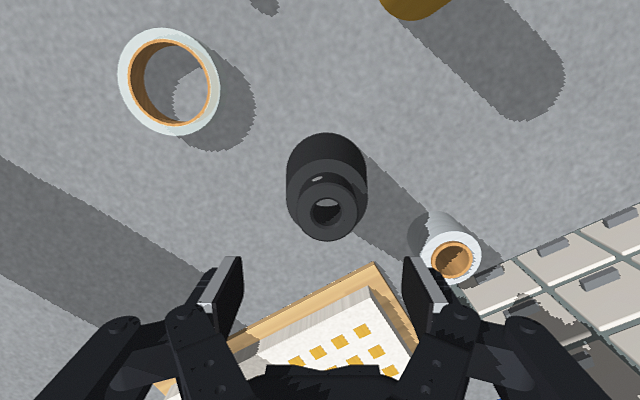

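Run:
```python
from h import *
np.set_printoptions(precision=4,suppress=True)
w=load('w15');im=w['pixels'].astype(float)[120:260,260:400]*2.2
cv2.imwrite('pics/w15c.png',cv2.resize(np.clip(im,0,255).astype(np.uint8),(560,560),interpolation=cv2.INTER_CUBIC))
print(onz(w,(326.3,210.5),.122), onz(w,(450,257),.055))
```

```text
[ 0.4452 -0.344   0.122 ] [ 0.5179 -0.4681  0.055 ]
```

View pics/w15c.png

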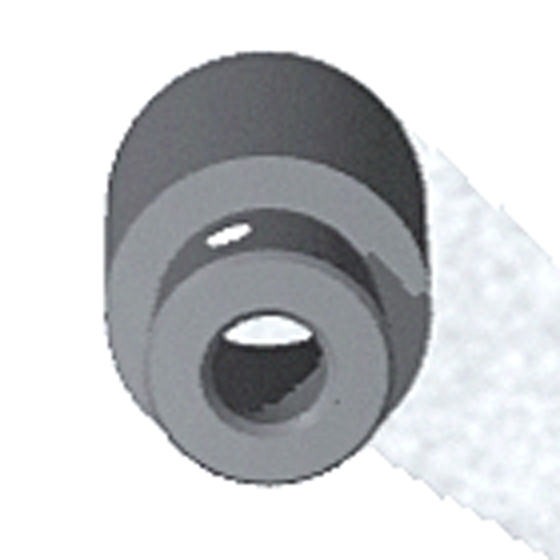

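Run:
```python
from h import *
np.set_printoptions(precision=4,suppress=True)
w=load('w15');print(onz(w,(327,211.3),.122));
w=load('w8');print(onz(w,(321,206),.122))
plan([([.4455,-.3445,.12],RD(-.5)),([.4455,-.3445,.089],RD(-.5),.016)])
```

```text
[ 0.4453 -0.3448  0.122 ]
[0.5985 0.2386 0.122 ]
dp [[0.0, 0.05, 1.54], [-0.01, 0.1, 3.08], [-0.01, 0.11, 3.7], [-0.01, 0.11, 4.32], [-0.01, 0.11, 4.32]] 
ang [[-0.03, 0.01, 0.01], [-0.06, 0.02, 0.02], [-0.06, 0.02, 0.02], [-0.06, 0.02, 0.02], [-0.06, 0.02, 0.02]]
```

jog_arm(dp=[[0,0.05,1.5],[-0.01,0.1,3.0],[-0.01,0.1,3.7],[-0.01,0.1,4.3],[-0.01,0.1,4.3]], angular=[[-0.03,0,0],[-0.06,0.02,0],[-0.06,0.02,0],[-0.06,0.02,0],[-0.06,0.02,0]], claw=[75,75,75,70,65], grip_force=30)

```text
t: 19.8
eef_pos: [0.4438, -0.3444, 0.0876]
tool_rot: [-0.001, 0.86, 0.51, -0.001]
contact_force: [0.6, 0.3, -0.2]
gripper_width: 0.761
```

jog_arm(dp=[[0,0,0],[0,0,0],[0,0,0],[0,0,0],[0,0,0]], angular=[[0,0,0],[0,0,0],[0,0,0],[0,0,0],[0,0,0]], claw=[60,60,60,60,60])

```text
t: 20.3
eef_pos: [0.4448, -0.3454, 0.0897]
tool_rot: [0.0, 0.86, 0.51, -0.0]
contact_force: [0.1, -0.1, 0.4]
gripper_width: 0.701
```

Run:
```python
from h import *
np.set_printoptions(precision=4,suppress=True)
p,r,o=st();print(o['t'],p,r.as_matrix(),o['contact_force'],r.inv().apply(np.array([.4455,-.3445,.089])-p)*1e3)
```

```text
20.3 [ 0.4448 -0.3454  0.0897] [[ 0.4798  0.8774  0.0004]
 [ 0.8774 -0.4798 -0.0008]
 [-0.0005  0.0007 -1.    ]] [ 0.118  -0.0917  0.4215] [1.1538 0.1684 0.6517]
```

jog_arm(dp=[[0.03,0,0],[0.03,0,0],[0.03,0,0],[0.03,0,0],[0.03,0,0]], angular=[[0,0,0],[0,0,0],[0,0,0],[0,0,0],[0,0,0]], claw=[60,36,36,36,36])

```text
t: 20.8
eef_pos: [0.4453, -0.3447, 0.0894]
tool_rot: [0.0, 0.86, 0.51, 0.0]
contact_force: [0.3, 0.4, 3.1]
gripper_width: 0.534
```

Run:
```python
from h import *
np.set_printoptions(precision=4,suppress=True)
w=cam('wrist','w16');np.savez('w16.npz',**w);im=w['pixels'].astype(float)[120:400,220:420]*2
cv2.imwrite('pics/w16c.png',cv2.resize(np.clip(im,0,255).astype(np.uint8),(400,560)))
p,r,o=st();print(o['t'],p,o['contact_force'],o['gripper_width'],r.inv().apply(np.array([.4455,-.3445,.089])-p)*1e3)
print(proj(w,[[p[0],p[1],.122]]))
plan([(p+[0,0,.16],r,.035),([.50,-.15,.29],RD(-.25)*R.from_rotvec([-.1,0,0]),.04),(PB+ax()*.285+[0,.0015,0],RN(),.04)],nd=2,ang=7)
```

```text
20.85 [ 0.4453 -0.3447  0.0894] [-0.0147  0.3851  2.5104] 0.528351235162186 [0.2767 0.0968 0.3901]
[[324.4863 303.414 ]]
dp [[0.0, 0.0, -1.28], [0.0, 0.0, -2.56], [0.0, 0.0, -3.84], [0.0, 0.0, -5.12], [0.0, 0.0, -6.4]] 
ang [[0.0, 0.0, 0.0], [0.0, 0.0, 0.0], [0.0, 0.0, 0.0], [0.0, 0.0, 0.0], [0.0, 0.0, 0.0]]
dp [[1.31, -0.3, -0.27], [2.63, -0.6, -0.54], [3.94, -0.9, -0.81], [5.25, -1.21, -1.08], [6.57, -1.51, -1.36]] 
ang [[-0.19, 0.02, -0.48], [-0.38, 0.05, -0.96], [-0.57, 0.07, -1.43], [-0.76, 0.1, -1.91], [-0.94, 0.12, -2.39]]
dp [[1.35, 0.0, -0.27], [2.89, -0.16, -0.44], [4.43, -0.33, -0.62], [5.98, -0.49, -0.8], [7.52, -0.65, -0.98]] 
ang [[-0.19, 0.03, -0.48], [-1.16, 0.24, -1.08], [-2.12, 0.45, -1.69], [-3.08, 0.66, -2.29], [-4.04, 0.87, -2.89]]
dp [[1.54, 0.27, -0.04], [1.54, 0.27, -0.04], [1.54, 0.27, -0.04], [1.54, 0.27, -0.04], [1.54, 0.27, -0.04]] 
ang [[-0.96, 0.19, -0.61], [-0.96, 0.19, -0.61], [-0.96, 0.19, -0.61], [-0.96, 0.19, -0.61], [-0.96, 0.19, -0.61]]
```

View pics/w16c.png

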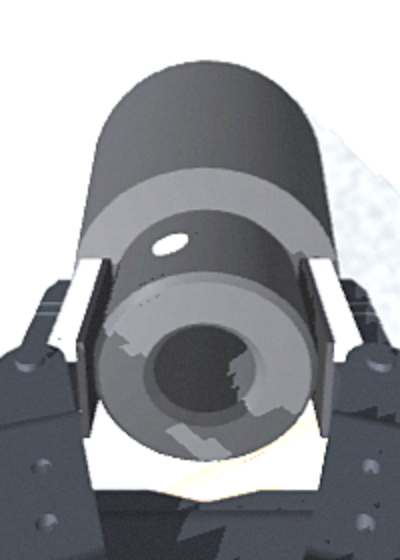

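Run:
```python
from h import *
p,r,o=st()
plan([(p+[0,0,.16],r,.035),([.50,-.15,.30],RD(-.25)*R.from_rotvec([-.1,0,0]),.04),(PB+ax()*.305+[0,.0015,0],RN(),.04)],nd=2,ang=7)
```

```text
dp [[0.0, 0.0, -1.28], [0.0, 0.0, -2.56], [0.0, 0.0, -3.84], [0.0, 0.0, -5.12], [0.0, 0.0, -6.4]] 
ang [[0.0, 0.0, 0.0], [0.0, 0.0, 0.0], [0.0, 0.0, 0.0], [0.0, 0.0, 0.0], [0.0, 0.0, 0.0]]
dp [[1.31, -0.3, -0.34], [2.63, -0.6, -0.68], [3.94, -0.9, -1.01], [5.25, -1.21, -1.35], [6.57, -1.51, -1.69]] 
ang [[-0.19, 0.02, -0.48], [-0.38, 0.05, -0.96], [-0.57, 0.07, -1.43], [-0.76, 0.1, -1.91], [-0.94, 0.12, -2.39]]
dp [[1.35, 0.0, -0.34], [2.86, -0.23, -0.58], [4.38, -0.46, -0.82], [5.9, -0.69, -1.06], [7.42, -0.93, -1.31]] 
ang [[-0.19, 0.03, -0.48], [-1.16, 0.24, -1.08], [-2.12, 0.45, -1.69], [-3.08, 0.66, -2.29], [-4.04, 0.87, -2.89]]
dp [[1.54, 0.23, -0.12], [1.54, 0.23, -0.12], [1.54, 0.23, -0.12], [1.54, 0.23, -0.12], [1.54, 0.23, -0.12]] 
ang [[-0.96, 0.19, -0.61], [-0.96, 0.19, -0.61], [-0.96, 0.19, -0.61], [-0.96, 0.19, -0.61], [-0.96, 0.19, -0.61]]
```

jog_arm(dp=[[0,0,-0.2],[0,0,-0.8],[0,0,-2.2],[0,0,-4.2],[0,0,-6.4]], angular=[[0,0,0],[0,0,0],[0,0,0],[0,0,0],[0,0,0]], claw=[36,36,36,36,36], grip_force=50)

```text
t: 21.35
eef_pos: [0.4442, -0.3439, 0.2461]
tool_rot: [-0.001, 0.86, 0.51, -0.0]
contact_force: [0.6, -0.9, -2.3]
gripper_width: 0.523
```

jog_arm(dp=[[1.3,-0.3,-0.34],[2.6,-0.6,-0.68],[3.9,-0.9,-1.0],[5.25,-1.2,-1.35],[6.57,-1.5,-1.7]], angular=[[-0.19,0.02,-0.48],[-0.38,0.05,-0.96],[-0.57,0.07,-1.43],[-0.76,0.1,-1.91],[-0.94,0.12,-2.39]], claw=[36,36,36,36,36])

```text
t: 21.85
eef_pos: [0.4907, -0.1801, 0.2872]
tool_rot: [0.033, 0.801, 0.598, 0.025]
contact_force: [0.4, 0.7, -1.8]
gripper_width: 0.526
```

jog_arm(dp=[[1.35,0,-0.34],[2.86,-0.23,-0.58],[4.4,-0.46,-0.82],[5.9,-0.7,-1.06],[7.4,-0.93,-1.3]], angular=[[-0.19,0.03,-0.48],[-1.16,0.24,-1.08],[-2.12,0.45,-1.69],[-3.08,0.66,-2.29],[-4.04,0.87,-2.89]], claw=[36,36,36,36,36])

```text
t: 22.35
eef_pos: [0.5185, 0.0048, 0.3177]
tool_rot: [0.154, 0.699, 0.68, 0.156]
contact_force: [0.1, 1.3, -1.4]
gripper_width: 0.522
```

jog_arm(dp=[[0.8,0.12,-0.06],[1.54,0.23,-0.12],[1.54,0.23,-0.12],[1.54,0.23,-0.12],[1.54,0.23,-0.12]], angular=[[-0.5,0.1,-0.3],[-0.96,0.19,-0.61],[-0.96,0.19,-0.61],[-0.96,0.19,-0.61],[-0.96,0.19,-0.61]], claw=[36,36,36,36,36])

```text
t: 22.85
eef_pos: [0.5242, 0.0396, 0.3228]
tool_rot: [0.18, 0.675, 0.691, 0.184]
contact_force: [0.4, 0.2, -2.9]
gripper_width: 0.52
```

Run:
```python
from h import *
rep()
plan([(PB+ax()*.232+[0,.0015,0],RN(),.022)],nd=2)
s=cam('scene');w=cam('wrist','w17');np.savez('w17.npz',**w)
cv2.imwrite('pics/s17.png',cv2.resize(np.clip(s['pixels'].astype(float)[100:270,240:380]*1.8,0,255).astype(np.uint8),(490,595),interpolation=cv2.INTER_CUBIC))
```

```text
t 22.85 s 300.4 off x,y mm [ 0.2 -2.8] F tool [ 0.2 -1.1  2.7] M [ 0.82 -0.05  0.03] w 0.52 rot [ 0.13 -0.03  0.07]
dp [[0.01, 0.03, 0.68], [0.03, 0.06, 1.37], [0.04, 0.09, 2.05], [0.05, 0.12, 2.74], [0.05, 0.12, 2.74]] 
ang [[-0.01, 0.0, 0.0], [-0.01, 0.0, -0.01], [-0.02, 0.0, -0.01], [-0.03, 0.01, -0.01], [-0.03, 0.01, -0.01]]
```

View pics/s17.png

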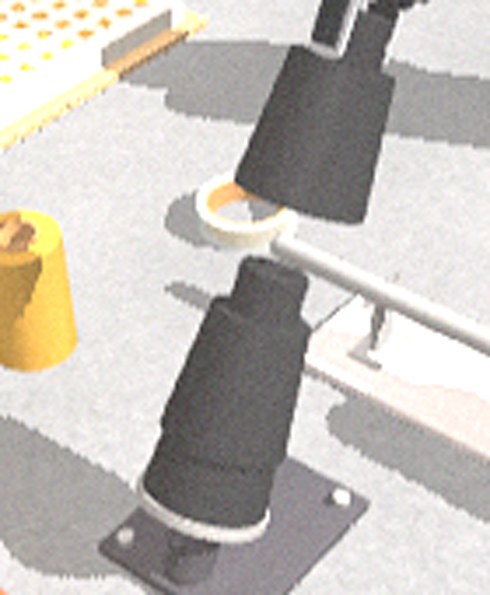

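View pics/w17.png

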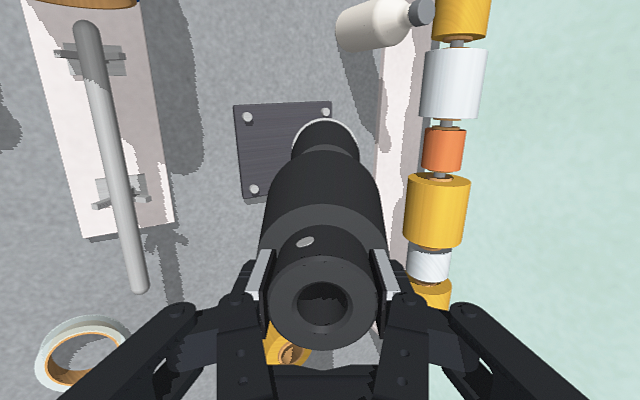

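jog_arm(dp=[[0.02,0.03,0.7],[0.04,0.06,1.4],[0.06,0.09,2.1],[0.07,0.1,2.6],[0.07,0.1,2.75]], angular=[[0,0,0],[0,0,0],[-0.03,0,0],[-0.03,0,0],[-0.03,0,0]], claw=[36,36,36,36,36])

```text
t: 23.45
eef_pos: [0.5608, 0.0422, 0.263]
tool_rot: [0.18, 0.675, 0.691, 0.185]
contact_force: [-0.4, -0.5, -2.3]
gripper_width: 0.53
```

Run:
```python
from h import *
rep()
s=cam('scene');w=cam('wrist','w18');np.savez('w18.npz',**w)
cv2.imwrite('pics/s18.png',cv2.resize(np.clip(s['pixels'].astype(float)[120:270,260:380]*1.8,0,255).astype(np.uint8),(480,600),interpolation=cv2.INTER_CUBIC))
cv2.imwrite('pics/w18c.png',cv2.resize(np.clip(w['pixels'].astype(float)[90:370,220:420]*2,0,255).astype(np.uint8),(400,560)))
rep()
```

```text
t 23.45 s 230.3 off x,y mm [ 1.9 -1. ] F tool [-0.5 -1.5  1.8] M [ 0.84 -0.   -0.  ] w 0.53 rot [0.07 0.03 0.1 ]
t 23.55 s 231.2 off x,y mm [ 2.4 -0.4] F tool [ 0.3 -0.8  2. ] M [ 0.8  -0.05  0.  ] w 0.518 rot [-0.01  0.03  0.05]
```

View pics/s18.png

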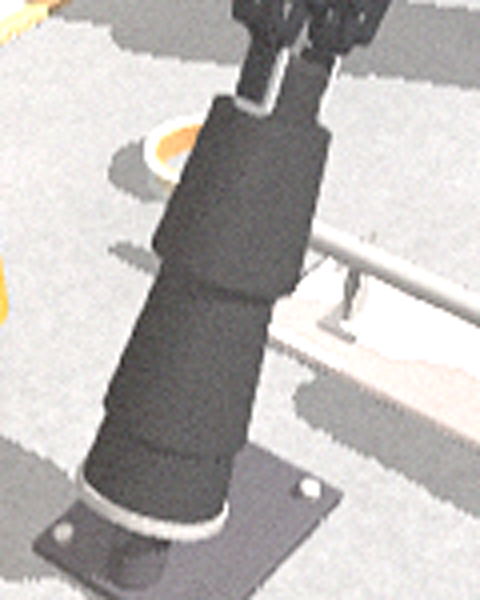

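View pics/w18c.png

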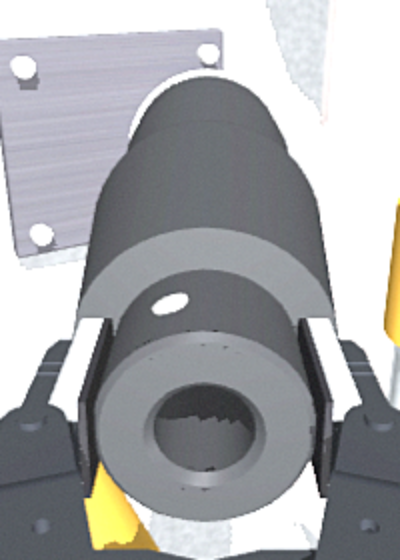

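Aligned. The free-hold baseline is F about (0, -1, 2) and M about (0.8, 0, 0). Lowering 20 mm.

jog_arm(dp=[[0,0,0.2],[0,0,0.4],[0,0,0.6],[0,0,0.8],[0,0,0.8]], angular=[[0,0,0],[0,0,0],[0,0,0],[0,0,0],[0,0,0]], claw=[36,36,36,36,36])

```text
t: 24.05
eef_pos: [0.5708, 0.0433, 0.2466]
tool_rot: [0.181, 0.674, 0.691, 0.186]
contact_force: [-0.4, 0.7, -2.0]
gripper_width: 0.525
```

Run:
```python
from h import *
rep()
```

```text
t 24.05 s 211.1 off x,y mm [ 2.8 -0.5] F tool [ 0.7 -1.4  1.6] M [ 0.84  0.01 -0.01] w 0.525 rot [-0.04  0.02 -0.  ]
```

jog_arm(dp=[[0,0,0.15],[0,0,0.3],[0,0,0.45],[0,0,0.6],[0,0,0.6]], angular=[[0,0,0],[0,0,0],[0,0,0],[0,0,0],[0,0,0]], claw=[36,36,36,36,36])

```text
t: 24.55
eef_pos: [0.5783, 0.0435, 0.2338]
tool_rot: [0.181, 0.674, 0.691, 0.186]
contact_force: [-0.2, 0.3, -2.7]
gripper_width: 0.53
```

Run:
```python
from h import *
rep()
```

```text
t 24.55 s 196.2 off x,y mm [ 2.8 -0.4] F tool [ 0.3 -1.5  2.3] M [0.84 0.02 0.03] w 0.53 rot [-0.05  0.02 -0.  ]
```

Free of contact; 12 mm more.

jog_arm(dp=[[0,0,0.12],[0,0,0.24],[0,0,0.36],[0,0,0.48],[0,0,0.48]], angular=[[0,0,0],[0,0,0],[0,0,0],[0,0,0],[0,0,0]], claw=[36,36,36,36,36])

```text
t: 25.05
eef_pos: [0.5843, 0.0437, 0.2234]
tool_rot: [0.181, 0.674, 0.691, 0.186]
contact_force: [-0.6, 0.4, -2.1]
gripper_width: 0.521
```

Run:
```python
from h import *
rep()
```

```text
t 25.05 s 184.3 off x,y mm [ 2.8 -0.3] F tool [ 0.4 -1.5  1.5] M [ 0.9  -0.04 -0.05] w 0.521 rot [-0.06  0.02 -0.  ]
```

jog_arm(dp=[[0,0,0.06],[0,0,0.12],[0,0,0.18],[0,0,0.2],[0,0,0.2]], angular=[[0,0,0],[0,0,0],[0,0,0],[0,0,0],[0,0,0]], claw=[36,36,36,36,36])

```text
t: 25.55
eef_pos: [0.5868, 0.0436, 0.2194]
tool_rot: [0.181, 0.674, 0.691, 0.186]
contact_force: [-0.2, -0.7, -3.4]
gripper_width: 0.521
```

Run:
```python
from h import *
rep()
```

```text
t 25.55 s 179.6 off x,y mm [ 2.6 -0.2] F tool [-0.7 -1.9  2.9] M [ 1.01 -0.34  0.  ] w 0.521 rot [-0.07 -0.01 -0.  ]
```

jog_arm(dp=[[-0.02,-0.01,0.03],[-0.02,-0.01,0.06],[-0.02,-0.01,0.08],[-0.02,-0.01,0.08],[-0.02,-0.01,0.08]], angular=[[0,0,0],[0,0,0],[0,0,0],[0,0,0],[0,0,0]], claw=[36,36,36,36,36])

```text
t: 26.05
eef_pos: [0.5876, 0.0433, 0.2177]
tool_rot: [0.181, 0.674, 0.691, 0.186]
contact_force: [-1.3, -0.3, -3.1]
gripper_width: 0.526
```

Run:
```python
from h import *
rep()
```

```text
t 26.05 s 177.7 off x,y mm [ 2.3 -0.4] F tool [-0.3 -2.6  2. ] M [ 1.05 -0.18  0.  ] w 0.526 rot [-0.08  0.01 -0.  ]
```

jog_arm(dp=[[-0.01,-0.02,0.03],[-0.01,-0.02,0.05],[-0.01,-0.02,0.05],[-0.01,-0.02,0.05],[-0.01,-0.02,0.05]], angular=[[0,0,0],[0,0,0],[0,0,0],[0,0,0],[0,0,0]], claw=[36,36,36,36,36])

```text
t: 26.55
eef_pos: [0.588, 0.0431, 0.2165]
tool_rot: [0.181, 0.674, 0.691, 0.186]
contact_force: [-0.3, 0.2, -2.5]
gripper_width: 0.523
```

Run:
```python
from h import *
rep()
```

```text
t 26.55 s 176.5 off x,y mm [ 2.2 -0.6] F tool [ 0.2 -1.5  2. ] M [ 0.87 -0.07  0.02] w 0.523 rot [-0.11  0.02 -0.01]
```

jog_arm(dp=[[0,-0.01,0.02],[0,-0.01,0.04],[0,-0.01,0.04],[0,-0.01,0.04],[0,-0.01,0.04]], angular=[[0,0,0],[0,0,0],[0,0,0],[0,0,0],[0,0,0]], claw=[36,36,36,36,36])

```text
t: 27.05
eef_pos: [0.5884, 0.0431, 0.2157]
tool_rot: [0.181, 0.674, 0.691, 0.186]
contact_force: [-2.1, -1.8, 0.9]
gripper_width: 0.523
```

Run:
```python
from h import *
rep()
```

```text
t 27.05 s 175.6 off x,y mm [ 2.1 -0.7] F tool [-1.7 -1.4 -1.8] M [ 0.82 -0.17 -0.01] w 0.523 rot [-0.12  0.01 -0.  ]
```

jog_arm(dp=[[0,0,0.01],[0,0,0.02],[0,0,0.02],[0,0,0.02],[0,0,0.02]], angular=[[0,0,0],[0,0,0],[0,0,0],[0,0,0],[0,0,0]], claw=[36,36,36,36,36])

```text
t: 27.55
eef_pos: [0.5886, 0.0431, 0.2153]
tool_rot: [0.181, 0.674, 0.691, 0.186]
contact_force: [-5.3, -1.0, 5.0]
gripper_width: 0.519
```

Run:
```python
from h import *
rep()
```

```text
t 27.55 s 175.1 off x,y mm [ 2.1 -0.7] F tool [-0.9 -2.1 -7. ] M [ 0.99 -0.26  0.03] w 0.519 rot [-0.12  0.   -0.01]
```

Seated (about 9 N). Easing off, opening and backing away.

jog_arm(dp=[[0,0,-0.02],[0,0,-0.02],[0,0,-0.02],[0,0,-0.02],[0,0,-0.02]], angular=[[0,0,0],[0,0,0],[0,0,0],[0,0,0],[0,0,0]], claw=[36,36,62,62,62])

```text
t: 28.05
eef_pos: [0.5883, 0.0433, 0.2155]
tool_rot: [0.181, 0.674, 0.691, 0.186]
contact_force: [0.1, -0.1, -1.4]
gripper_width: 0.72
```

Run:
```python
from h import *
rep()
w=cam('wrist','w19');np.savez('w19.npz',**w)
cv2.imwrite('pics/w19c.png',cv2.resize(np.clip(w['pixels'].astype(float)[90:390,180:460]*2,0,255).astype(np.uint8),(560,600)))
```

```text
t 28.05 s 175.5 off x,y mm [ 2.4 -0.9] F tool [-0.1 -0.6  1.2] M [ 0.48 -0.01  0.02] w 0.72 rot [-0.11  0.03 -0.01]
```

View pics/w19c.png

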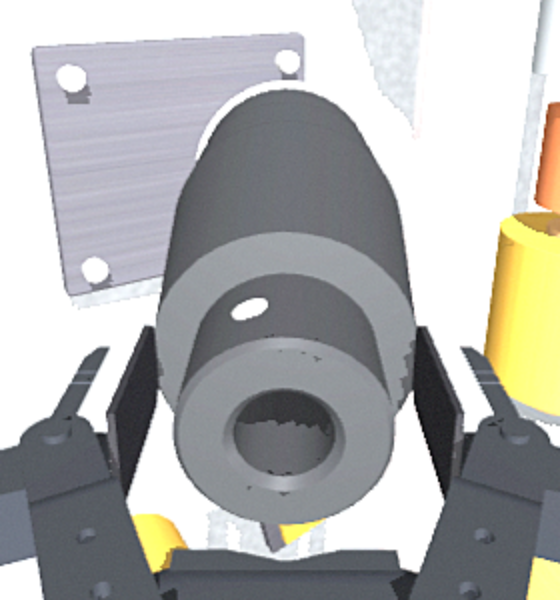

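jog_arm(dp=[[0,0,-0.3],[0,0,-0.9],[0,0,-1.8],[0,0,-2.8],[0,0,-4.0]], angular=[[0,0,0],[0,0,0],[0,0,0],[0,0,0],[0,0,0]], claw=[66,70,70,70,70])

```text
t: 28.6
eef_pos: [0.5373, 0.0421, 0.3019]
tool_rot: [0.18, 0.674, 0.692, 0.186]
contact_force: [-0.7, -0.7, -0.0]
gripper_width: 0.819
```

jog_arm(dp=[[0,-0.5,-0.5],[0,-1.0,-1.0],[0,-1.0,-1.0],[0,-1.0,-1.0],[0,-1.0,-1.0]], angular=[[0,0,0],[0,0,0],[0,0,0],[0,0,0],[0,0,0]], claw=[70,70,70,70,70])

```text
t: 29.1
eef_pos: [0.5044, 0.0411, 0.311]
tool_rot: [0.181, 0.674, 0.691, 0.186]
contact_force: [0.7, -0.1, 0.5]
gripper_width: 0.818
```

Run:
```python
from h import *
np.set_printoptions(precision=4,suppress=True)
rep()
w=cam('wrist','w20');np.savez('w20.npz',**w)
s=cam('scene','s20');np.savez('s20.npz',**s)
cv2.imwrite('pics/s20c.png',cv2.resize(np.clip(s['pixels'].astype(float)[120:270,260:380]*1.8,0,255).astype(np.uint8),(480,600),interpolation=cv2.INTER_CUBIC))
```

```text
t 29.1 s 300.1 off x,y mm [  2.2 -25.8] F tool [-0.1  0.9 -0.1] M [0.52 0.01 0.  ] w 0.818 rot [-0.1   0.04 -0.01]
```

View pics/w20.png

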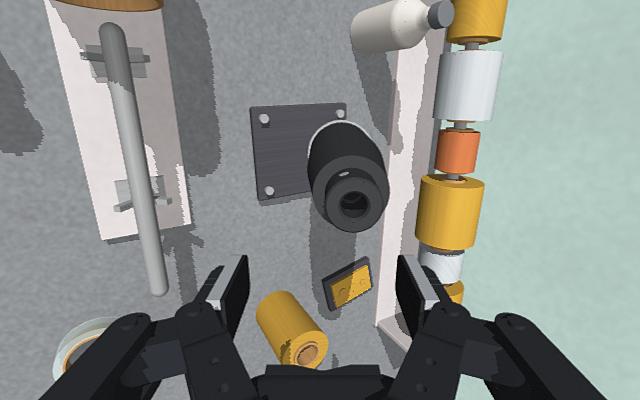

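View pics/s20c.png

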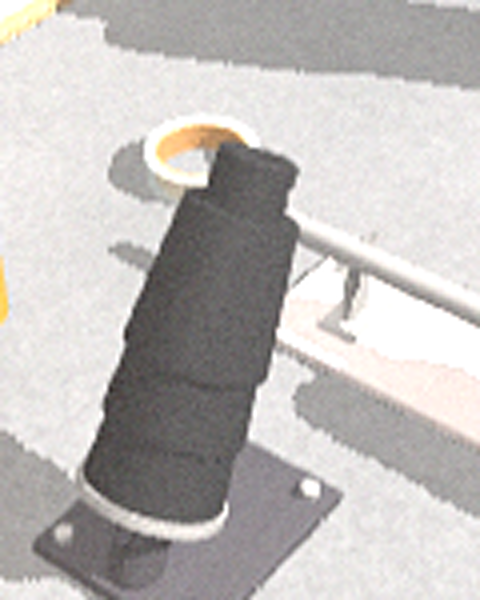

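View pics/s20.png

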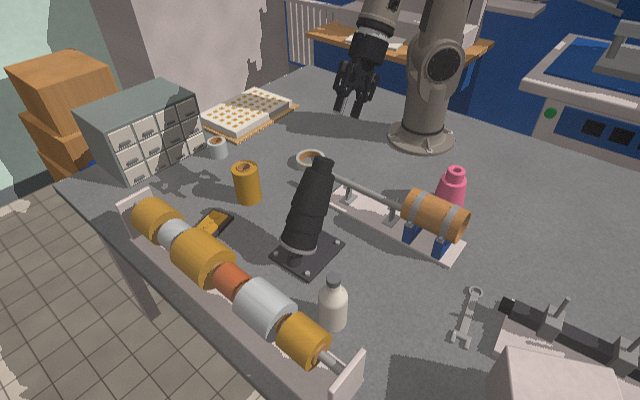

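Run:
```python
from h import *
np.set_printoptions(precision=4,suppress=True)
w=load('w20');s=load('s20');w9=load('w19');a=ax();X=RN().as_matrix()
for c,u in [(w9,(180+284/2,90+429/2)),(s,(260+260/4,120+161/4))]:
    P,e=two(w,(353.5,203),c,u);print(P,e,((P-PB)@X)*1e3)
A=onz(w,(109,24),.069);B=onz(w,(160.5,295),.067);print(A,B,np.linalg.norm(A-B))
print('near rest arms',onz(w,(82,55),.075),onz(w,(148,52),.075))
```

```text
[0.5715 0.0426 0.2434] 0.0003810786752571286 [   2.039    -1.4812 -208.066 ]
[0.5728 0.0427 0.2403] 0.002386622005640547 [   2.0579   -1.8621 -204.6735]
[0.4261 0.1767 0.069 ] [ 0.4339 -0.1015  0.067 ] 0.27827927508852035
near rest arms [0.4029 0.1496 0.075 ] [0.4534 0.1559 0.075 ]
```

Boss top is at 205–208 mm along the axis (208 expected). The shaft's rear end is at y = 0.177, about 12 mm clear of the mouth. Handing in.

```bash
python3 -c "
from station import *
print(hand_in())"
```

```text
the job is handed in; nothing more can be done
None
```

I did the whole job in order and handed it in at about 29 s of the 66 s allowed. The hand-in reports no verdict.

**Shaft:** I drew it out in two pulls of about 90 mm, regripping between the rests. It now lies across both rests. Its rear end is about 12 mm clear of the core's mouth, and its middle is at about 152 mm on the stand (141–175 mm allowed). The measured length was 278–279 mm against 280 mm, so the end points can be trusted. One rough scene-camera reading taken mid-pull put the shaft's tip about 10 mm short of that. The two later wrist views, which showed the whole shaft, agreed with each other, so I went by those.

**Cones:** I nested the left dark grey cone first, then the right one, and left the pink one alone.
- **Seating:** I lowered each until it touched, pressed with at most about 9 N (they wedge at about 25 N), eased off, then opened the fingers.
- **First cone:** It brushed the parked cone sideways with about 4 N on the way down. I shifted it across and it went on freely.
- **Final height:** The top of the stack measured 205–208 mm along the axis in the last views, against 208 mm for fully seated. The lower figure comes from the scene camera, which was less consistent.

The last pictures showed the gripper clear of everything and the other things on the bench apparently where they were. I judged those by eye and did not measure them.

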